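Blow the dust off wooden jar lids in a roller-catch cabinet and nest them

ROBOT

A 6-joint arm with a two-finger parallel gripper is mounted at the origin on the work surface. World frame = base frame: x ahead of the robot, y to its left, z up, the work surface at z = 0. Lengths are in m, angles in rad, forces in N, time in s.
With the tool pointing down it reaches from about 0.35 to 0.975 m from the base axis. Payload 4.9 kg.
Tool frame: the origin (TCP) lies on the front face of the gripper's body, between the roots of the fingers; the fingertips stand 73 mm ahead of it and the grasp point (between the pads) lies 54 mm ahead of it; z points along the fingers, y is the line along which they close (so a half turn about z gives the same grasp; the last joint's range is limited). The gripper opens to 85 mm and grips with 20 to 120 N. Pads are 22 mm wide; open, the fingers measure 114 mm over their backs; the gripper's body (76 mm by 85 mm) begins 54 mm behind the grasp point. The pads swing forward as they close: fully open they stand 13 mm farther back than shut.
Start: joints at [1.034, 0.053, 1.613, -0, 1.476, -0.119], TCP at [0.254, 0.571, 0.304] pointing down, gripper open.
Joint ranges: [-3.01, 3.01], [-1.01, 2.22], [0.06, 2.58], [-1.02, 4.17], [0.09, 2.62], [-3.14, 3.14]. Speed limits (rad/s): [2.57, 2.57, 3.14, 3.14, 3.14, 3.14].

INTERFACE

Orientations are given as [roll, pitch, yaw] about the fixed x, y, z axes, in that order (R = Rz(yaw) Ry(pitch) Rx(roll)).
In Python, from rig import arm gives the robot as it stands.
- The arm moves only by the tool jog_arm, never from a script. Its argument "rows" is text: rows parted by semicolons, each of 4 numbers parted by spaces: the shift along the tool's x, y, z in m, then the turn about the tool's z in degrees. A call has 1 to 12 rows; each row is the pose to reach, as a shift and turn from the pose commanded when the call began, along the tool's axes at that moment; what a row does not reach only later rows make up. A row lasts 1/10 s, in which the tool goes at most 50 mm and 8.59 degrees, less where a joint would pass 70% of its speed; a pose out of reach is approached as far as the arm can. A call with a gripper value outside its range is refused whole. "jaw" is the finger opening in m, from 0 to 0.0854, set as the call begins (left out, the last holds). The fingers move at their own pace and stop on an object; "newtons" is the grip in N (left out, the last holds). Time passes only in rows, so rows that repeat a pose let the fingers close. It gives the time, the measured TCP pose, the force, the opening and the grip force at its end, in the units of the state.
- arm.observe(): the state, without advancing time (a new reading comes with each control period).
- arm.camera(name): name is "scene" or "top" or "wrist"; returns the picture (400x640x3 uint8, red, green, blue); there is no depth.
- arm.camera_params(name): a dict with "K" (3x3 intrinsics, pixels), "position" and "rotation" of the camera in the world; the wrist camera has in their place "tool_from_camera" (4x4, takes a point from camera to tool coordinates, whose origin is the TCP and whose axes are the flange's). Camera axes: x right, y up, looking along -z (the intrinsics and any distortion apply to the point x, -y, -z); pixel columns grow to the right and rows downward; lengths in m; the calibration is good to about 2 mm. A picture is of the moment at which its call begins: read the wrist's pose just before it. camera_params takes no time and is no camera call.
- arm.job_done(): hands the job in; it is judged then, once.
The state is a dict: "clock": time; "qpos": joint angles; "qvel": joint speeds; "joint_torque": joint torques, N m; "tool_pos": TCP position; "orientation": TCP orientation; "wrist_force": force on the tool from outside, world axes, zero at the start; "moment": the same for the moment, N m; "gripper_width": opening from 0.0 (shut) to 1.0 (fully open); "finger_force": force on a finger pad.
Only numpy, scipy, OpenCV 4.12 (cv2) and the standard library are available. Lean on these libraries where they do the work, as an engineer would, in place of code of your own. Each camera call takes 0.05 s, during which the arm holds its last target. There are 200 camera calls.

TASK

Set every sanded straw-hole lid flat in its own pocket of the rack on the blow-off cabinet's door, push the door until its roller catch snaps shut, then press the air pedal right down to its stop and keep it there for two seconds. Pull the door open again, nest all the blown lids in one upright stack on the clean lid standing on the bench, and push the empty door shut past its catch. The lid with a knob will not nest: put it in the wooden reject tray, and leave the jar, the tape roll and the sanding block where they are.

Things in the scene. Friction and masses are not known exactly. Their poses are not given: they have to be found in the camera images.
- lid0: sanded wooden jar lid (None if absent): disc 66 mm across with a 12 mm straw hole, filling 7 to 23 mm above its support; below it a boss 47 mm across and 7 mm high, on which it rests; in its top a recess 56 mm across, 5 mm deep. A boss nests in a recess: each nested lid stands 18 mm above the one below (about 23 mm or crooked if not nested). About 60 g. Origin: centre of the boss's underside, z up.
- lid1: sanded wooden jar lid (None if absent): disc 66 mm across with a 12 mm straw hole, filling 7 to 23 mm above its support; below it a boss 47 mm across and 7 mm high, on which it rests; in its top a recess 56 mm across, 5 mm deep. A boss nests in a recess: each nested lid stands 18 mm above the one below (about 23 mm or crooked if not nested). About 60 g. Origin: centre of the boss's underside, z up.
- lid2: sanded wooden jar lid (None if absent): disc 66 mm across with a 12 mm straw hole, filling 7 to 23 mm above its support; below it a boss 47 mm across and 7 mm high, on which it rests; in its top a recess 56 mm across, 5 mm deep. A boss nests in a recess: each nested lid stands 18 mm above the one below (about 23 mm or crooked if not nested). About 60 g. Origin: centre of the boss's underside, z up.
- clean: the clean lid that starts the stack: same type and size as the sanded straw-hole lids (lid0..lid2), standing loose and alone on the bench, recess up, to the right of the cabinet. Origin: centre of its underside, z up.
- knoblid: a lid of the same wood, 66 mm disc (7 to 23 mm above the support, on a 47 mm boss) but with a flat top and a turned knob on it, 26 mm across, its top 42 mm above the support; it cannot nest. About 75 g. Origin: centre of its underside, z up.
- tray: open reject tray of pale wood, fixed to the bench, outside 180 (x) by 160 (y) by 35 mm high, walls and floor 7 mm thick. Origin: centre of its underside.
- door (a joint): angle (rad) of the cabinet door about its vertical hinge at the front left edge: 0 shut, grows as the free edge swings out towards the robot, stop at 1.6. Starts ajar and stays where left, except at the catch: a sprung roller resists from 0.06 rad (about 8 N at the handle), and below about 0.02 rad it snaps the door to 0; pulling out again takes about 8 N.
- door_handle (a point): grip point on the handle, a vertical round steel bar 11 mm thick, its axis 35 mm off the outside of the door, reaching from 87 to 181 mm above the bench (posts at 97 and 130 mm); this point is on its axis 160 mm up. Frame turns with the door: x through the door to its inside, y along it towards the hinge, z up. Door top 178 mm, cabinet roof 182 mm above the bench.
- door_hinge (a point): point on the door's vertical hinge axis, 160 mm above the bench, frame turning with the door (as the handle's). In it the handle point lies at (-47, -245, 0) mm, the rack centre at (84, -125, -40) mm, the door panel fills x -12 to 0, y -294 to 0; the cabinet behind it is as wide and 200 mm deep. Opening turns this frame clockwise, seen from above, by the door angle.
- rack (a point): centre of the top face of the steel rack plate inside the door: 156 (x) by 206 mm (y), 120 mm above the bench; x points away from the door panel (inner face at x -84, top 58 mm above the rack), y along it to the hinge. Wires 5 mm high mark four pockets about 64 mm square for the lids' bosses, centred at x -32 and 38, y -45 and 45 mm. Open at 1.5 rad it is clear from above; shut, it is under the roof.
- pedal_toe (a point): point to press on the air pedal: on top of its tread, mid-width, 145 mm from the tread's hinge and 30 mm from its free end. The tread is 175 by 80 mm and slopes up towards its free end, which is on the side nearer the robot (-x of this frame). About 70 mm above the bench at rest; goes down about 25 mm.
- pedal (a joint): angle (rad) of the pedal's tread: 0 at rest, grows as it is pressed, stop at 0.18. A spring lifts it again; pressing at the toe point takes about 5 N at first and 12 N at the stop.
- jar: bystander: glass jar with a wooden lid, 68 mm across, 114 mm high, standing loose. Origin: centre of its underside.
- tape: bystander: roll of brown tape lying flat, 104 mm across, 48 mm high, loose. Origin: centre of its underside.
- sandblock: bystander: cork sanding block 110 by 70 by 36 mm, loose. Origin: centre of its underside.
There are look-alikes about, which are no part of the job. What is shaped like the lid0 but black or pink is not meant. Leave any orange look-alike of the lid1 alone.

How it is judged:
On the way, in this order (a step that is already met when the one before it is completed fails the run):
1. every sanded straw-hole lid lies flat, in one layer, on the door's rack and the door is shut past its catch (value of joint door below 0.016 rad and x of lid0 in the frame of rack between -0.08 and 0.08 m and y of lid0 in the frame of rack between -0.105 and 0.105 m and z of lid0 in the frame of rack between -0.005 and 0.009 m and angle between each of lid0, lid1, lid2's own z axis and vertical below 0.2 rad and x of lid1 in the frame of rack between -0.08 and 0.08 m and y of lid1 in the frame of rack between -0.105 and 0.105 m and z of lid1 in the frame of rack between -0.005 and 0.009 m and x of lid2 in the frame of rack between -0.08 and 0.08 m and y of lid2 in the frame of rack between -0.105 and 0.105 m and z of lid2 in the frame of rack between -0.005 and 0.009 m), for 0.3 s.
2. with the lids shut inside, the pedal is pressed down to its stop and kept there for a good second (all of step 1 and value of joint pedal above 0.165 rad), for 1.2 s.
3. the door is pulled open again through its catch (value of joint door above 0.5 rad), for 0.1 s.
At the end, for the whole second after the job is handed in: All straw-hole lids nested on the clean lid flat on the bench (axes within 10 mm, upright within 0.1 rad, 18, 36 or 54 mm, within 3 mm, above it); knob lid in the tray, below 30 mm; door shut (under 0.016 rad), pedal up (under 0.03 rad); lids at rest (horizontal distance between each of lid0, lid1, lid2 and clean below 0.01 m and (z of lid0 in the frame of clean between 0.015 and 0.021 m or z of lid0 in the frame of clean between 0.033 and 0.039 m or z of lid0 in the frame of clean between 0.051 and 0.057 m) and angle between each of lid0, lid1, lid2's own z axis and vertical below 0.1 rad and linear speed of each of lid0, lid1, lid2, clean, knoblid below 0.02 m/s and (z of lid1 in the frame of clean between 0.015 and 0.021 m or z of lid1 in the frame of clean between 0.033 and 0.039 m or z of lid1 in the frame of clean between 0.051 and 0.057 m) and (z of lid2 in the frame of clean between 0.015 and 0.021 m or z of lid2 in the frame of clean between 0.033 and 0.039 m or z of lid2 in the frame of clean between 0.051 and 0.057 m) and height (world z) of clean below 0.005 m and angle between clean's own z axis and vertical below 0.08 rad and x of knoblid in the frame of tray between -0.083 and 0.083 m and y of knoblid in the frame of tray between -0.073 and 0.073 m and height (world z) of knoblid below 0.03 m and value of joint door below 0.016 rad and value of joint pedal below 0.03 rad); the robot touches nothing.
It fails at once if a bystander (jar, tape roll, sanding block) is pushed more than 40 mm or the jar is tipped over (distance of any of jar, tape, sandblock from where it was at the start of the episode above 0.04 m or angle between jar's own z axis and vertical above 0.5 rad).
Of lid0, lid1, lid2 only 2 to 3 are there at a start; the rules pass over those that are not, and their reading is None.
At some moment in a run one of lid0, lid1, lid2, knoblid may be knocked a few centimetres aside while the robot is not near it.
Once in a run the grip may slacken for a moment while it holds something.
It also fails if it takes over 210 s, if anything falls off the work surface, if the arm or the gripper's body presses on something with over 40 N, if the wrist force passes 120 N, or if a joint passes its speed limit or range.

## Working session

There is one attempt and no reset: what is moved stays moved. The work goes in short steps, Python scripts to look and compute and a tool call to move; the robot and the scene stay as the last step left them, time stands still between calls to the robot, and variables do not carry over. Pictures are saved under pics/ and viewed, at most 14 in all, crops included, and the job is handed in when it is done.

Besides the shell and the picture viewer there is one more tool, called after "Call:" as a command line: name --argument value ..., lists and objects as JSON in quotes. jog_arm: Moves the arm, as the interface text tells. Its arguments: {"type":"object","properties":{"rows":{"type":"string"},"jaw":{"type":"number"},"newtons":{"type":"number"}},"required":["rows"]}

```bash
mkdir -p pics
cat > h.py <<'E'
import numpy as np, cv2, sys
from rig import arm
from scipy.spatial.transform import Rotation as Ro
def toolpose():
    s=arm.observe(); return np.array(s['tool_pos']), Ro.from_euler('xyz',s['orientation']).as_matrix(), s
def cam(name):
    p=arm.camera_params(name)
    K=np.array(p['K'])
    if name=='wrist':
        t,R,_=toolpose(); T=np.array(p['tool_from_camera'])
        return K,t+R@T[:3,3],R@T[:3,:3],p
    return K,np.array(p['position']),np.array(p['rotation']),p
def ray(c,u,v):
    K,o,R,p=c
    d=p.get('distortion')
    if d is not None:
        x,y=cv2.undistortPoints(np.array([[[u,v]]],float),K,np.array(d,float))[0,0]
    else: x,y=(u-K[0,2])/K[0,0],(v-K[1,2])/K[1,1]
    return o,R@np.array([x,-y,-1.])
def at(c,u,v,z):
    o,d=ray(c,u,v); return o+d*(z-o[2])/d[2]
def two(c1,p1,c2,p2):
    o1,d1=ray(c1,*p1);o2,d2=ray(c2,*p2)
    A=np.stack([d1,-d2],1);s=np.linalg.lstsq(A,o2-o1,rcond=None)[0]
    a,b=o1+s[0]*d1,o2+s[1]*d2; return (a+b)/2,np.linalg.norm(a-b)
def proj(c,P):
    K,o,R,p=c
    q=R.T@(np.asarray(P,float)-o); x,y=q[0]/-q[2],-q[1]/-q[2]
    d=p.get('distortion')
    if d is not None:
        r=cv2.projectPoints(np.array([[[x,y,1.]]]),np.zeros(3),np.zeros(3),K,np.array(d,float))[0]; return r.ravel()
    return np.array([K[0,0]*x+K[0,2],K[1,1]*y+K[1,2]])
def shot(name,f):
    c=cam(name); im=arm.camera(name)[:,:,::-1].copy(); cv2.imwrite('pics/'+f,im); return c,im
E
python3 - <<'E'
from h import *
np.set_printoptions(precision=4,suppress=True)
for n in('scene','top','wrist'):
    c,im=shot(n,n+'0.png'); print(n,c[3])
print(arm.observe())
E
```

```text
scene {'K': array([[436.0879,   0.    , 325.7926],
       [  0.    , 436.0879, 199.5292],
       [  0.    ,   0.    ,   1.    ]]), 'position': array([ 1.2481, -0.7737,  0.8404]), 'rotation': array([0.9788, 0.0129, 0.7577])}
top {'K': array([[418.812 ,   0.    , 315.5684],
       [  0.    , 418.812 , 199.2357],
       [  0.    ,   0.    ,   1.    ]]), 'position': array([0.333 , 0.0117, 1.0865]), 'rotation': array([ 0.1792,  0.0031, -1.5759])}
wrist {'K': array([[319.5719,   0.    , 317.9991],
       [  0.    , 319.5719, 200.0383],
       [  0.    ,   0.    ,   1.    ]]), 'tool_from_camera': array([[ 0.0007,  0.9636,  0.2672,  0.0653],
       [ 1.    , -0.0005, -0.0008,  0.0001],
       [-0.0006,  0.2672, -0.9636, -0.0692],
       [ 0.    ,  0.    ,  0.    ,  1.    ]])}
{'clock': 0.15, 'qpos': array([ 1.034 ,  0.0532,  1.614 ,  0.    ,  1.476 , -0.119 ]), 'qvel': array([-0.001 , -0.0015, -0.0047,  0.0012, -0.0003,  0.0015]), 'joint_torque': array([  0.0001, -39.4243, -37.0722,  -0.0001,   0.0047,  -0.    ]), 'tool_pos': array([0.2534, 0.5709, 0.3029]), 'orientation': array([-3.1399, -0.0002,  2.7238]), 'wrist_force': array([-1.1799, -0.4432,  0.7565]), 'moment': array([ 0.0171,  0.0123, -0.0426]), 'finger_force': 0.0, 'gripper_width': 0.9994891900030413}
```

View pics/top0.png

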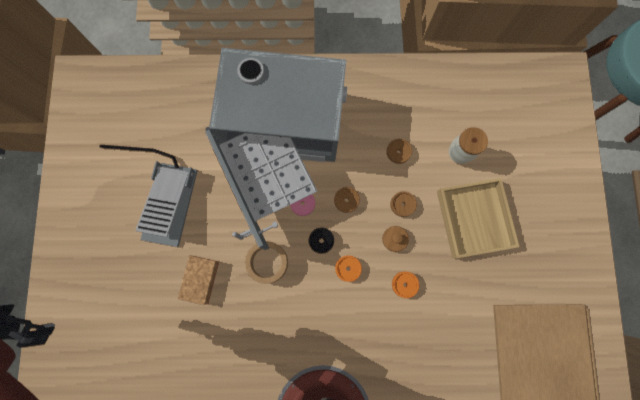

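View pics/scene0.png

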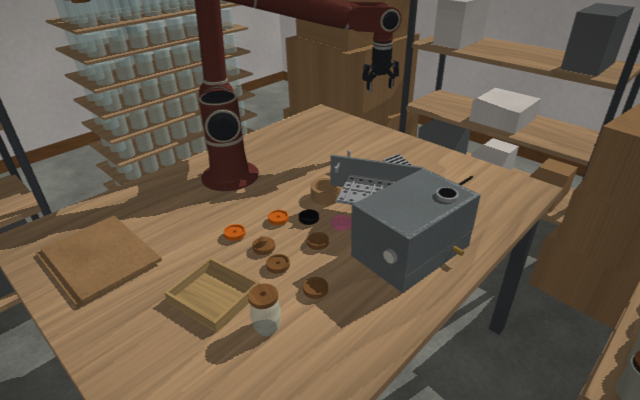

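Top view: wooden lids at (399,151), (347,200), (403,204), the knob lid at (396,239); look-alikes pink (303,205), black (321,240), orange (349,268) and (406,285), jar lid (473,140). Checking with one close crop and with two-view measurements.

```bash
sed -i "s/return K,np.array(p\['position'\]),np.array(p\['rotation'\]),p/return K,np.array(p['position']),Ro.from_euler('xyz',p['rotation']).as_matrix(),p/" h.py
python3 - <<'E'
from h import *
np.set_printoptions(precision=4,suppress=True)
t=cam('top');s=cam('scene')
print('base px',proj(t,[0,0,0]),proj(s,[0,0,0]))
for n,a,b in(('A',(399,151),(316,287)),('B',(347,200),(317,240)),('C',(403,204),(277,264)),('knobtop',(399,238),(262,241)),('jar',(473,140),(264,295))):
    print(n,two(t,a,s,b),at(t,*a,.023))
for n,p,z in(('hinge end',(210,131),.178),('free end',(264,243),.178),('roofFL',(210,127),.182),('roofFR',(336,148),.182),('roofBL',(221,52),.182),('roofBR',(345,62),.182),('handle',(237,235),.181),('tray',(479,219),.035),('tape',(266,263),.048),('block',(198,280),.036),('pedal toe',(158,226),.07),('pedal L',(143,235),.07),('pedal R',(178,243),.07),('ped back L',(157,165),.045),('pedbackR',(195,170),.045)):
    print(n,at(t,*p,z))
a=cv2.imread('pics/top0.png')[110:310,190:440]; b=cv2.imread('pics/scene0.png')[200:310,210:360]
a=cv2.resize(a,None,fx=2.8,fy=2.8,interpolation=2)[:,:]
b=cv2.resize(b,None,fx=2.8,fy=2.8,interpolation=2)
cv2.imwrite('pics/crop1.png',a); cv2.imwrite('pics/crop2.png',b)
E
```

```text
base px [322.5394 415.4299] [229.5945 175.5047]
A (array([ 0.6577, -0.2061,  0.0149]), np.float64(0.005063629119495433)) [ 0.6535 -0.2063  0.023 ]
B (array([ 0.5256, -0.0662,  0.0159]), np.float64(0.0034488882859246175)) [ 0.5232 -0.067   0.023 ]
C (array([ 0.5141, -0.2129,  0.0117]), np.float64(0.0009378676772613836)) [ 0.5119 -0.2109  0.023 ]
knobtop (array([ 0.4251, -0.1932,  0.0333]), np.float64(0.004756308341425545)) [ 0.4245 -0.197   0.023 ]
jar (array([ 0.6555, -0.3683,  0.1087]), np.float64(0.003642690714416839)) [ 0.6825 -0.4032  0.023 ]
hinge end [0.6566 0.2529 0.178 ]
free end [0.4019 0.1258 0.178 ]
roofFL [0.6646 0.2522 0.182 ]
roofFR [ 0.6134 -0.0327  0.182 ]
roofBL [0.8491 0.2338 0.182 ]
roofBR [ 0.8218 -0.0566  0.182 ]
handle [0.4193 0.1842 0.181 ]
tray [ 0.4704 -0.3987  0.035 ]
tape [0.3628 0.1364 0.048 ]
block [0.3226 0.3049 0.036 ]
pedal toe [0.4529 0.399  0.07  ]
pedal L [0.4311 0.4341 0.07  ]
pedal R [0.4112 0.3479 0.07  ]
ped back L [0.6133 0.4208 0.045 ]
pedbackR [0.5995 0.3225 0.045 ]
```

View pics/crop1.png

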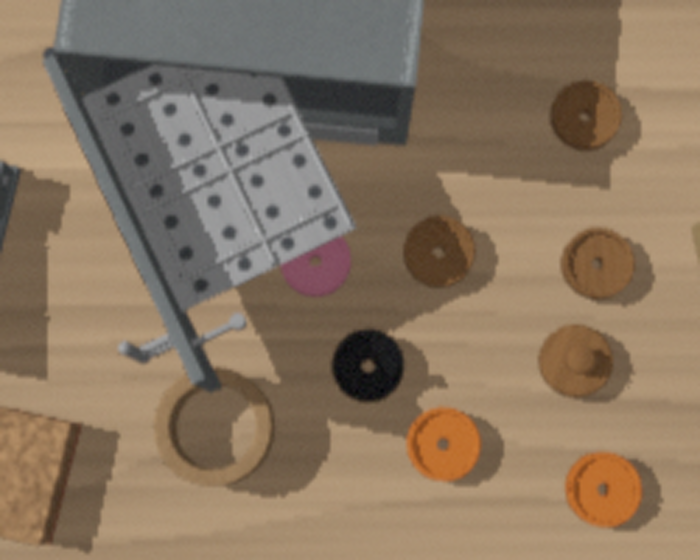

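Crop: the chosen lids B (440,250 → top px 347,200) and C (598,263 → 403,204) are plain wood with straw hole and recess. D (575,360) has a knob, and A (585,115), right of the cabinet, is the clean one. Pink, black and orange are not meant. Next I view the door from above.

```bash
cat >> h.py <<'E'
np.set_printoptions(precision=4,suppress=True)
def plan(x,y,z,yaw=None,fr=None):
    """tool shift (m) and turn (deg) to bring TCP to x,y,z,yaw"""
    t,R,s=toolpose(); y0=s['orientation'][2] if fr is None else fr[3]
    if fr is not None: t=np.array(fr[:3]); R=Ro.from_euler('xyz',[np.pi,0,fr[3]]).as_matrix()
    d=R.T@(np.array([x,y,z])-t)
    turn=0 if yaw is None else -np.degrees((yaw-y0+np.pi)%(2*np.pi)-np.pi)
    print('%.4f %.4f %.4f %.1f'%(*d,turn), 'rows>=',int(np.ceil(max(np.linalg.norm(d)/.05,abs(turn)/8.59))))
E
python3 - <<'E'
from h import *
plan(.43,.18,.36,3.60)
E
```

```text
-0.3200 -0.2857 -0.0567 -50.2 rows>= 9
```

Call:
jog_arm --rows "-0.32 -0.286 -0.057 -50;-0.32 -0.286 -0.057 -50;-0.32 -0.286 -0.057 -50;-0.32 -0.286 -0.057 -50;-0.32 -0.286 -0.057 -50;-0.32 -0.286 -0.057 -50;-0.32 -0.286 -0.057 -50;-0.32 -0.286 -0.057 -50;-0.32 -0.286 -0.057 -50;-0.32 -0.286 -0.057 -50;-0.32 -0.286 -0.057 -50;-0.32 -0.286 -0.057 -50" --jaw 0.024

```text
clock: 1.35
tool_pos: [0.4296, 0.1806, 0.3604]
orientation: [3.141, -0.001, -2.686]
wrist_force: [-0.8, 0.3, 0.4]
gripper_width: 0.278
finger_force: 0.0
```

Run:
```python
from h import *
c,im=shot('wrist','w1.png'); t,R,s=toolpose(); print(t,s['orientation'],s['qpos'],s['clock'],s['gripper_width'])
np.save('w1c.npy',np.array([t,s['orientation']]))
print(c[3].keys())
```

```text
[0.4294 0.181  0.3604] [ 3.1411 -0.0009 -2.6849] [ 0.2388 -0.3677  1.8942  0.0003  1.616  -1.7886] 1.4 0.2777153483940758
dict_keys(['K', 'tool_from_camera'])
```

View pics/w1.png

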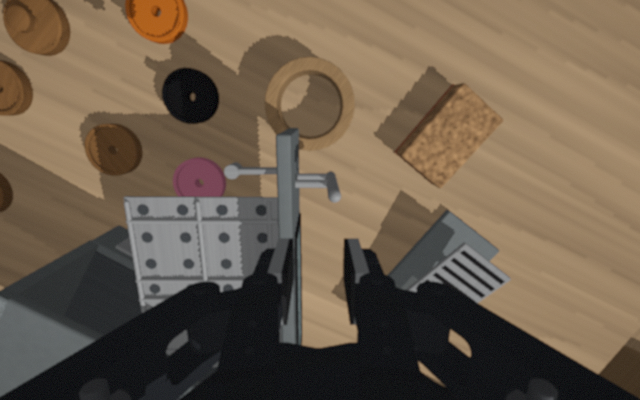

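Wrist view: handle bar top at (335,196) with its posts leading to the door at (288,175), rack wires at (205,220), and tape and block under and beyond the door end.

```bash
python3 - <<'E'
from h import *
im=cv2.imread('pics/w1.png'); 
t0=np.load('w1c.npy')
p=arm.camera_params('wrist');T=np.array(p['tool_from_camera']);R=Ro.from_euler('xyz',t0[1]).as_matrix()
c=(np.array(p['K']),t0[0]+R@T[:3,3],R@T[:3,:3],p)
tc=cam('top')
print('handle2v',two(c,(335,195),tc,(236.5,234.5)),at(c,335,195,.181))
print('door end in/out',at(c,281,131,.178),at(c,298,131,.178))
print('rack corners (near free end)',at(c,126,199,.12),at(c,277,197,.12))
for n,w,tp in(('B',(113,149),(347,200)),('tapec',(310,101),(266,263)),):
    print(n,two(c,w,tc,tp))
print('lidB',at(c,113,149,.018),'C',at(c,5,88,.018),'pink',at(c,200,183,.018))
for n,w in (('block',[(462,84),(502,122),(440,187),(398,149)]),): print(n,[at(c,*q,.036)[:2] for q in w])
e1,e2=at(c,281,131,.178),at(c,298,131,.178)
# handle-end geometry -> hinge with yaw
rc1,rc2=at(c,126,199,.12),at(c,277,197,.12)
d=rc1-rc2; print('rack x yaw',np.arctan2(d[1],d[0]),np.linalg.norm(d))
E
python3 -c "
import cv2
im=cv2.imread('pics/w1.png')[110:290,110:360];cv2.imwrite('pics/w1c.png',cv2.resize(im,None,fx=3,fy=3,interpolation=2))"
```

```text
handle2v (array([0.4205, 0.1871, 0.188 ]), np.float64(0.006301946906480118)) [0.4228 0.1914 0.181 ]
door end in/out [0.3964 0.1314 0.178 ] [0.3906 0.1431 0.178 ]
rack corners (near free end) [0.5318 0.015  0.12  ] [0.463  0.1502 0.12  ]
B (array([ 0.5268, -0.0666,  0.0151]), np.float64(0.004807626050901541))
tapec (array([0.3637, 0.1372, 0.0399]), np.float64(0.001263918246449855))
lidB [ 0.528  -0.0643  0.018 ] C [ 0.5142 -0.2035  0.018 ] pink [0.5207 0.0513 0.018 ]
block [array([0.2692, 0.2871]), array([0.2843, 0.3537]), array([0.3851, 0.3296]), array([0.3672, 0.258 ])]
rack x yaw -1.0999342982380773 0.15166454671743512
```

View pics/w1c.png

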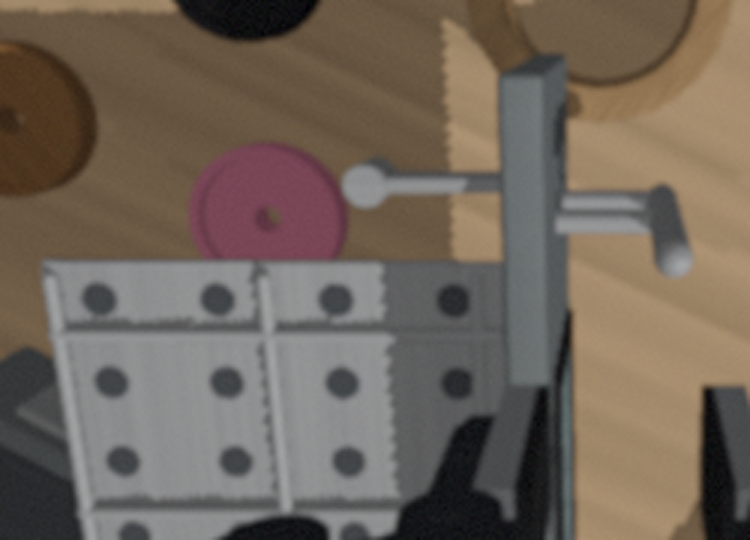

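Run:
```python
from h import *
plan(.421,.191,.36,-2.671);plan(.421,.191,.215,-2.671)
```

```text
0.0032 0.0127 0.0004 -0.8 rows>= 1
0.0030 0.0126 0.1454 -0.8 rows>= 3
```

Call:
jog_arm --rows "0.003 0.0126 0 -0.8;0.003 0.0126 0 -0.8;0.003 0.0126 0.03 -0.8;0.003 0.0126 0.06 -0.8;0.003 0.0126 0.08 -0.8;0.003 0.0126 0.1 -0.8;0.003 0.0126 0.115 -0.8;0.003 0.0126 0.13 -0.8;0.003 0.0126 0.145 -0.8;0.003 0.0126 0.145 -0.8"

```text
clock: 2.4
tool_pos: [0.4206, 0.1898, 0.2134]
orientation: [3.141, -0.004, -2.672]
wrist_force: [0.2, -0.6, 0.0]
gripper_width: 0.281
finger_force: 0.0
```

Run:
```python
from h import *
H=np.array([.6606,.2602])
def hp(a,y0=-.12):
    th=y0-a; c,s=np.cos(th),np.sin(th); return H+np.array([c*-.047+s*.245, s*-.047-c*.245]), th+np.pi/2-np.pi
for a in (0.98,1.06,1.14,1.22,1.30,1.38,1.46,1.52):
    p,y=hp(a); print(a,end=' '); plan(p[0],p[1],.215,y)
c,im=shot('wrist','w2.png')
```

```text
0.98 -0.0008 0.0009 -0.0016 -0.1 rows>= 1
1.06 -0.0053 0.0203 -0.0016 4.5 rows>= 1
1.14 -0.0114 0.0393 -0.0016 9.1 rows>= 2
1.22 -0.0189 0.0578 -0.0016 13.7 rows>= 2
1.3 -0.0279 0.0756 -0.0017 18.2 rows>= 3
1.38 -0.0383 0.0926 -0.0017 22.8 rows>= 3
1.46 -0.0500 0.1088 -0.0017 27.4 rows>= 4
1.52 -0.0596 0.1202 -0.0018 30.8 rows>= 4
```

View pics/w2.png

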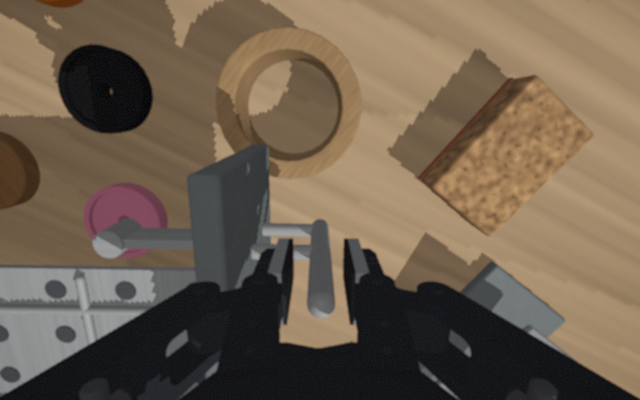

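The bar lies centred between the fingers at (320,290). Swinging the door to about 1.5.

Call:
jog_arm --rows "-0.005 0.02 0 4.5;-0.0114 0.039 0 9;-0.019 0.058 0 13.7;-0.028 0.0756 0 18.2;-0.038 0.0926 0 22.8;-0.05 0.109 0 27.4;-0.06 0.121 0 30.8;-0.063 0.127 0 32;-0.063 0.127 0 32;-0.06 0.121 0 32"

```text
clock: 3.45
tool_pos: [0.421, 0.3253, 0.2167]
orientation: [3.141, 0.001, 3.053]
wrist_force: [0.1, -1.0, -0.3]
gripper_width: 0.281
finger_force: 0.0
```

Run:
```python
from h import *
shot('top','top1.png'); shot('wrist','w3.png'); t,R,s=toolpose(); print(t,s['orientation'],s['wrist_force'])
im=cv2.imread('pics/top1.png')[100:300,130:430]; cv2.imwrite('pics/top1c.png',cv2.resize(im,None,fx=2.6,fy=2.6,interpolation=2))
```

```text
[0.4208 0.3241 0.2162] [-3.1414  0.0004  3.0514] [ 0.0559 -0.5411  0.4324]
```

View pics/top1c.png

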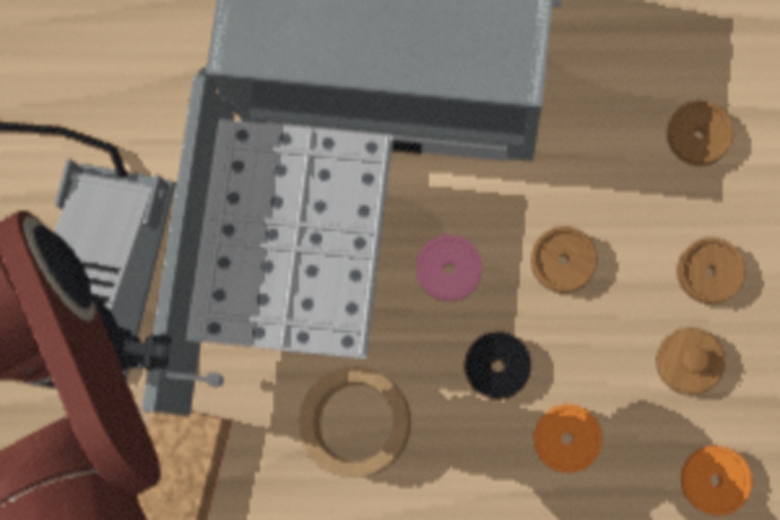

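Top view: the door is at about 1.5 with the rack clear (crop corners (220,122), (392,138), (188,340), (362,356)). No third wooden lid was under the rack, so there are two lids, B and C. Now the rack pose, and lifting to view the lids.

Run:
```python
from h import *
tc=cam('top')
cr=[(220,122),(392,138),(188,340),(362,356)]
P=np.array([at(tc,x/2.6+130,y/2.6+100,.12)[:2] for x,y in cr]); print(P,P.mean(0))
dx=(P[1]+P[3]-P[0]-P[2])/2; dy=(P[0]+P[1]-P[2]-P[3])/2
print('x',np.linalg.norm(dx),np.arctan2(dx[1],dx[0]),'y',np.linalg.norm(dy),np.arctan2(-dy[0],dy[1]))
plan(.4208,.3241,.34,np.pi); plan(.50,-.14,.36,np.pi)
```

```text
[[0.6371 0.2556]
 [0.6208 0.0966]
 [0.4353 0.2765]
 [0.4202 0.1213]] [0.5284 0.1875]
x 0.15792561775086078 -1.670244568094546 y 0.20245240186489466 -1.683537099388956
-0.0001 -0.0001 -0.1238 -5.2 rows>= 3
-0.1208 -0.4551 -0.1437 -5.2 rows>= 10
```

Call:
jog_arm --rows "0 0 -0.04 0;0 0 -0.08 -1;0 0 -0.12 -2;-0.12 -0.455 -0.144 -5.2;-0.12 -0.455 -0.144 -5.2;-0.12 -0.455 -0.144 -5.2;-0.12 -0.455 -0.144 -5.2;-0.12 -0.455 -0.144 -5.2;-0.12 -0.455 -0.144 -5.2;-0.12 -0.455 -0.144 -5.2;-0.12 -0.455 -0.144 -5.2;-0.12 -0.455 -0.144 -5.2" --jaw 0.085

```text
clock: 4.75
tool_pos: [0.4952, -0.1206, 0.3593]
orientation: [-3.141, 0.001, 3.142]
wrist_force: [-0.1, -0.3, -0.4]
gripper_width: 0.995
finger_force: 0.0
```

Call:
jog_arm --rows "0 0 0 0;0 0 0 0;0 0 0 0"

```text
clock: 5.05
tool_pos: [0.4955, -0.1176, 0.3588]
orientation: [3.141, 0.0, -3.14]
wrist_force: [0.1, 0.4, -0.4]
gripper_width: 0.999
finger_force: 0.0
```

```bash
cat >> h.py <<'E'
def lidfind(im,c,guess,ztop=.023,name=None,rad=.033):
    """disc circle by Hough near projected guess; returns xy on ztop"""
    g=proj(c,[guess[0],guess[1],ztop]); e=proj(c,[guess[0],guess[1]+rad,ztop]); r=np.linalg.norm(e-g)
    if not(0<g[0]<640 and 0<g[1]<400): return None
    W=int(r*2.2); x0,y0=max(int(g[0])-W,0),max(int(g[1])-W,0)
    p=im[y0:int(g[1])+W,x0:int(g[0])+W]; k=4 if r<40 else 2
    p=cv2.resize(p,None,fx=k,fy=k,interpolation=cv2.INTER_CUBIC)
    best=[]
    for ch in range(3):
        h=cv2.HoughCircles(cv2.GaussianBlur(p[:,:,ch],(0,0),k*.7),cv2.HOUGH_GRADIENT,1.5,r*k,param1=80,param2=20,minRadius=int(r*k*.93),maxRadius=int(r*k*1.08))
        if h is not None:
            q=min(h[0],key=lambda q:np.hypot(q[0]/k+x0-g[0],q[1]/k+y0-g[1])); best.append([q[0]/k+x0,q[1]/k+y0,q[2]/k])
    if not best: return None
    b=np.array(best); m=np.median(b,0)
    return at(c,m[0],m[1],ztop)[:2],m,r,np.ptp(b[:,:2],axis=0)
E
python3 - <<'E'
from h import *
c,im=shot('wrist','w4.png'); ct,it=shot('top','top2.png')
t,R,s=toolpose(); print(t,s['orientation'],s['qpos'],s['gripper_width'])
G={'A':(.655,-.206),'B':(.527,-.066),'C':(.513,-.21),'D':(.424,-.197)}
for n,g in G.items():
    a=lidfind(im,c,g);b=lidfind(it,ct,g); print(n,a,b)
    if a and b: print('   2view',two(c,a[1][:2],ct,b[1][:2]))
o=im.copy()
for n,g in G.items():
    a=lidfind(im,c,g)
    if a: cv2.circle(o,tuple(a[1][:2].astype(int)),int(a[1][2]),(0,255,0),1)
cv2.imwrite('pics/w4o.png',o)
E
```

```text
[ 0.4957 -0.1169  0.3588] [ 3.1414  0.0001 -3.1387] [-0.3779 -0.2553  1.8084  0.0002  1.5885 -1.9516] 0.9931369417866514
A None None
B None (array([ 0.572 , -0.1031]), array([360.5625, 181.4375,  13.1   ], dtype=float32), np.float64(12.787786455997251), array([0., 0.], dtype=float32))
C None (array([ 0.5117, -0.211 ]), array([403.0625, 204.0625,  12.8375], dtype=float32), np.float64(12.824845850115944), array([1.5 , 0.75], dtype=float32))
D None None
```

View pics/w4o.png

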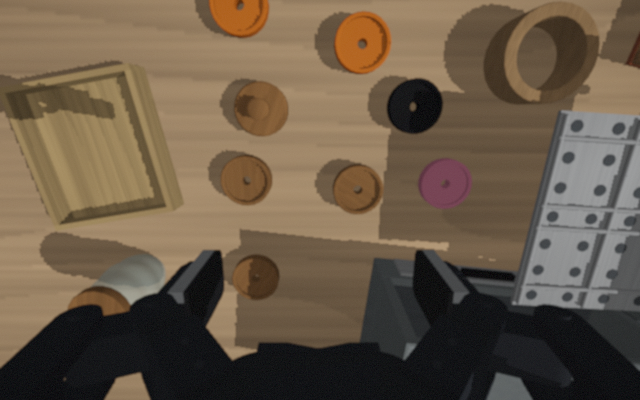

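Wrist view: C at (246,179), B at (357,188), A at (256,276), D at (261,108). Hough is too weak on this low contrast, so I switch to a colour-ratio mask.

```bash
cat >> h.py <<'E'
def lidmask(im,c,guess,z=.02,thr=None,rad=.033):
    """disc by colour-ratio mask (Otsu in a window), centroid+min circle; hole by darkest blob"""
    g=proj(c,[guess[0],guess[1],z]); r=np.linalg.norm(proj(c,[guess[0],guess[1]+rad,z])-g)
    W=int(r*1.75); x0,y0=max(int(g[0])-W,0),max(int(g[1])-W,0)
    p=im[y0:int(g[1])+W,x0:int(g[0])+W].astype(np.float32)
    p=cv2.GaussianBlur(p,(0,0),.8)
    q=np.clip(255*(p[:,:,0]+3)/(p[:,:,2]+3),0,255).astype(np.uint8)
    t,m=cv2.threshold(q,0,255,cv2.THRESH_BINARY_INV+cv2.THRESH_OTSU)
    m=cv2.morphologyEx(m,cv2.MORPH_OPEN,np.ones((3,3)))
    n,l,st,ce=cv2.connectedComponentsWithStats(m)
    if n<2: return None
    i=1+np.argmax(st[1:,4]); k=cv2.findContours((l==i).astype(np.uint8),cv2.RETR_EXTERNAL,cv2.CHAIN_APPROX_NONE)[0]
    k=max(k,key=cv2.contourArea); e=cv2.fitEllipse(cv2.convexHull(k)) ; pc=np.array(e[0])+[x0,y0]
    d=p.sum(2); yy,xx=np.mgrid[:d.shape[0],:d.shape[1]]
    d=d-cv2.GaussianBlur(d,(0,0),max(r*.35,2)); d[np.hypot(xx+x0-pc[0],yy+y0-pc[1])>r*.35]=1e3
    w=np.clip(-d,0,None); w[w<.5*w.max()]=0; hole=np.array([(w*xx).sum(),(w*yy).sum()])/w.sum()+[x0,y0]
    return dict(disc=pc,ax=np.array(e[1])/2/r,otsu=t,xy=at(c,*pc,z)[:2],hole=hole,hxy=at(c,*hole,.0175)[:2])
E
python3 - <<'E'
from h import *
im=cv2.imread('pics/w4.png');it=cv2.imread('pics/top2.png');c=cam('wrist');ct=cam('top')
G={'A':(.655,-.206),'B':(.527,-.066),'C':(.513,-.21),'D':(.424,-.197)}
for n,g in G.items():
    a=lidmask(im,c,g);b=lidmask(it,ct,g)
    for q in(a,b): print(n,q and {k:np.round(v,4) for k,v in q.items()})
    print('  2v',two(c,a['hole'],ct,b['hole']),two(c,a['disc'],ct,b['disc']))
E
```

```text
A {'disc': array([255.4176, 277.0405]), 'ax': array([0.9659, 1.0038]), 'otsu': np.float64(141.0), 'xy': array([ 0.6572, -0.2057]), 'hole': array([252.9288, 278.2639]), 'hxy': array([ 0.6605, -0.2099])}
A {'disc': array([398.4301, 148.0681]), 'ax': array([2.0514, 2.5345]), 'otsu': np.float64(171.0), 'xy': array([ 0.6625, -0.2058]), 'hole': array([400.9145, 147.429 ]), 'hxy': array([ 0.665 , -0.2129])}
  2v (array([ 0.6704, -0.2152,  0.0001]), np.float64(0.0027539012125316533)) (array([ 0.6691, -0.2102, -0.0014]), np.float64(0.00015510132638759912))
B {'disc': array([357.3953, 188.7538]), 'ax': array([0.9736, 0.9965]), 'otsu': np.float64(139.0), 'xy': array([ 0.5279, -0.0656]), 'hole': array([358.5332, 191.1728]), 'hxy': array([ 0.5318, -0.0637])}
B {'disc': array([358.658 , 198.7793]), 'ax': array([1.7116, 2.027 ]), 'otsu': np.float64(156.0), 'xy': array([ 0.5267, -0.0974]), 'hole': array([362.0112, 199.5564]), 'hxy': array([ 0.5251, -0.1063])}
  2v (array([ 0.492 , -0.0868,  0.1881]), np.float64(0.004974859151338716)) (array([ 0.4996, -0.0831,  0.1515]), np.float64(0.0065155482714110
[... 401 characters left out ...]
2429])}
  2v (array([ 0.4579, -0.1585,  0.3125]), np.float64(0.02760018892577765)) (array([ 0.4734, -0.1752,  0.2239]), np.float64(0.02053235347476123))
D {'disc': array([260.5117, 108.2269]), 'ax': array([0.9771, 1.0317]), 'otsu': np.float64(139.0), 'xy': array([ 0.4268, -0.1882]), 'hole': array([267.9422, 105.4026]), 'hxy': array([ 0.4234, -0.1793])}
D {'disc': array([403.8189, 236.7577]), 'ax': array([1.4616, 2.8611]), 'otsu': np.float64(150.0), 'xy': array([ 0.4279, -0.21  ]), 'hole': array([405.6435, 233.6389]), 'hxy': array([ 0.436 , -0.2155])}
  2v (array([ 0.4209, -0.1578,  0.2361]), np.float64(0.02525615732486211)) (array([ 0.424 , -0.184 ,  0.0991]), np.float64(0.0198701531868631))
```

Run:
```python
from h import *
plan(.516,-.2115,.18,np.pi)
```

```text
-0.0201 -0.0947 0.1788 0.2 rows>= 5
```

Call:
jog_arm --rows "-0.02 -0.0945 0.179 0.2;-0.02 -0.0945 0.179 0.2;-0.02 -0.0945 0.179 0.2;-0.02 -0.0945 0.179 0.2;-0.02 -0.0945 0.179 0.2;-0.02 -0.0945 0.179 0.2;-0.02 -0.0945 0.179 0.2"

```text
clock: 5.85
tool_pos: [0.5172, -0.2119, 0.1823]
orientation: [-3.14, 0.003, 3.141]
wrist_force: [0.7, -0.2, 1.0]
gripper_width: 0.995
finger_force: 0.0
```

```bash
cat >> h.py <<'E'
def pose_of(R,t):
    p=arm.camera_params('wrist');T=np.array(p['tool_from_camera']);return (np.array(p['K']),t+R@T[:3,3],R@T[:3,:3],p)
E
python3 - <<'E'
from h import *
c,im=shot('wrist','w5.png'); t,R,s=toolpose(); print(t,s['orientation'])
c1=pose_of(Ro.from_euler('xyz',[3.1414,.0001,-3.1387]).as_matrix(),np.array([.4957,-.1169,.3588]))
i1=cv2.imread('pics/w4.png')
a=lidmask(im,c,(.516,-.2115)); b=lidmask(i1,c1,(.516,-.2115)); print({k:np.round(v,4) for k,v in a.items()})
print('2v',two(c,a['disc'],c1,b['disc']))
plan(*a['xy'],.069,np.pi)
E
```

```text
[ 0.5174 -0.2121  0.1829] [-3.1393  0.0044  3.1408]
{'disc': array([318.152 , 198.6776]), 'ax': array([0.9743, 0.9891]), 'otsu': np.float64(136.0), 'xy': array([ 0.5154, -0.2126]), 'hole': array([318.7112, 203.2659]), 'hxy': array([ 0.5197, -0.2122])}
2v (array([ 0.517 , -0.2127,  0.0145]), np.float64(0.00026885966836105756))
0.0025 -0.0003 0.1139 -0.0 rows>= 3
```

Call:
jog_arm --rows "0.001 0 0.03 0;0.001 0 0.06 0;0.001 0 0.085 0;0.001 0 0.1 0;0.001 0 0.113 0;0.001 0 0.113 0;0.001 0 0.113 0"

```text
clock: 6.6
tool_pos: [0.5158, -0.2128, 0.068]
orientation: [-3.141, 0.002, 3.139]
wrist_force: [0.6, -0.8, -0.2]
gripper_width: 0.996
finger_force: 0.0
```

Call:
jog_arm --rows "0 0 0 0;0 0 0 0;0 0 0 0;0 0 0 0;0 0 0 0;0 0 0 0" --jaw 0.05 --newtons 40

```text
clock: 7.2
tool_pos: [0.5161, -0.2132, 0.0687]
orientation: [-3.14, 0.003, 3.139]
wrist_force: [-0.0, 1.2, 6.3]
gripper_width: 0.754
finger_force: 44.5
```

Run:
```python
from h import *
ra=-1.677; rc=np.array([.5284,.1875]); c,s=np.cos(ra),np.sin(ra)
R2=np.array([[c,-s],[s,c]])
for p in ((.038,.045),(.038,-.045)): print(p,rc+R2@p)
t,R,s=toolpose(); print(t,s['finger_force'],s['gripper_width']*.0854,s['wrist_force'])
plan(t[0],t[1],.34); 
for p in ((.038,.045),(.038,-.045)): q=rc+R2@p; plan(q[0],q[1],.34,ra+np.pi/2+np.pi)
```

```text
(0.038, 0.045) [0.5691 0.1449]
(0.038, -0.045) [0.4796 0.1545]
[ 0.5161 -0.2132  0.0687] 44.54811474191956 0.06437233653651632 [-0.0268  1.2283  6.2606]
-0.0007 -0.0004 -0.2713 0.0 rows>= 6
-0.0528 0.3578 -0.2717 5.9 rows>= 10
0.0367 0.3671 -0.2720 5.9 rows>= 10
```

Run:
```python
from h import *
c1=pose_of(Ro.from_euler('xyz',[3.1414,.0001,-3.1387]).as_matrix(),np.array([.4957,-.1169,.3588]))
a=at(c1,562,112,.12)[:2];b=at(c1,514,304,.12)[:2];d=b-a
print(a,b,np.linalg.norm(d),np.arctan2(-d[0],d[1]))
th=np.arctan2(-d[0],d[1]);R2=Ro.from_euler('z',th).as_matrix()[:2,:2]
print('center',a+R2@[-.078,.103],b+R2@[-.078,-.103])
i=cv2.imread('pics/w4.png')[95:320,480:640]; cv2.imwrite('pics/w4r.png',cv2.resize(i,None,fx=2.6,fy=2.6,interpolation=2))
```

```text
[0.43   0.1091] [0.6336 0.0986] 0.203893574146823 -1.6222932776253753
center [0.5369 0.1817] [0.5348 0.1818]
```

Call:
jog_arm --rows "0 0 -0.03 0;0 0 -0.07 0;0 0 -0.12 0;0 0 -0.17 0;-0.05 0.29 -0.272 0;-0.05 0.29 -0.272 3;-0.05 0.29 -0.272 5.9;-0.05 0.29 -0.272 5.9;-0.05 0.29 -0.272 5.9;-0.05 0.29 -0.272 5.9;-0.05 0.29 -0.272 5.9;-0.05 0.29 -0.272 5.9"

```text
clock: 8.4
tool_pos: [0.5658, 0.0788, 0.3396]
orientation: [-3.142, 0.001, 3.039]
wrist_force: [0.2, -0.1, 0.2]
gripper_width: 0.757
finger_force: 44.7
```

Run:
```python
from h import *
c,im=shot('wrist','w6.png'); t,R,s=toolpose(); print(t,s['orientation']); np.save('w6.npy',np.array([t,s['orientation']]))
```

```text
[0.5655 0.0775 0.3386] [-3.1408 -0.0002  3.0374]
```

View pics/w6.png

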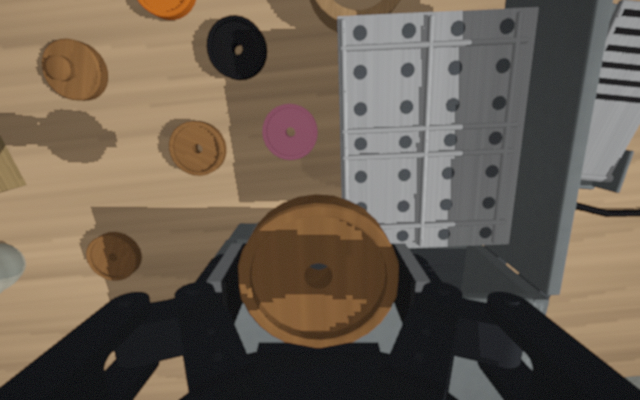

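View: lid C is held straight. Rack corners at (338,17), (538,8), (510,245), and the centre wire crossing at (426,127).

Run:
```python
from h import *
v=np.load('w6.npy'); c=pose_of(Ro.from_euler('xyz',v[1]).as_matrix(),v[0])
a,b,d=[at(c,*p,.12)[:2] for p in((338,17),(538,8),(510,246))]
X=at(c,426,127,.123)[:2]; W1=at(c,429,43,.123)[:2]; W2=at(c,423,224,.123)[:2]
print('ab',np.linalg.norm(b-a),np.arctan2(*(a-b)[::-1]),'bd',np.linalg.norm(d-b),np.arctan2(-(d-b)[0],(d-b)[1]))
print('wires',W1,X,W2,np.linalg.norm(W1-X),np.linalg.norm(W2-X),np.arctan2(-(W2-W1)[0],(W2-W1)[1]))
th=np.arctan2(-(W2-W1)[0],(W2-W1)[1]); R2=Ro.from_euler('z',th).as_matrix()[:2,:2]
print('centre from wires',X-R2@[.003,0],'from corners',a+R2@[-.078,.103],b+R2@[.078,.103],d+R2@[.078,-.103],(a+d)/2)
c0=X-R2@[.003,0]
for p in ((.038,.045),(.038,-.045)): print(c0+R2@p,th)
for p in ((.038,.045),(.038,-.045)): q=c0+R2@p; plan(q[0],q[1],.26,th-np.pi/2+2*np.pi)
```

```text
ab 0.16017873921321885 -1.6341120910492357 bd 0.20626199136730305 -1.6227521117040666
wires [0.4564 0.1791] [0.5231 0.1757] [0.6125 0.1717] 0.06679884596609661 0.08952767779801189 -1.6179105725260783
centre from wires [0.5232 0.1787] from corners [0.5356 0.1804] [0.5384 0.1844] [0.5386 0.1834] [0.5371 0.1819]
[0.5664 0.1387] -1.6179105725260783
[0.4765 0.1429] -1.6179105725260783
0.0055 0.0610 0.0785 -3.3 rows>= 2
0.0953 0.0559 0.0785 -3.3 rows>= 3
```

Run:
```python
from h import *
plan(.580,.1417,.26,3.090);plan(.580,.1417,.192,3.090)
```

```text
-0.0077 0.0655 0.0785 -3.0 rows>= 3
-0.0078 0.0655 0.1465 -3.0 rows>= 4
```

Call:
jog_arm --rows "-0.008 0.0655 0.03 -3;-0.008 0.0655 0.06 -3;-0.008 0.0655 0.085 -3;-0.008 0.0655 0.105 -3;-0.008 0.0655 0.12 -3;-0.008 0.0655 0.13 -3;-0.008 0.0655 0.138 -3;-0.008 0.0655 0.143 -3;-0.008 0.0655 0.1465 -3;-0.008 0.0655 0.1465 -3;-0.008 0.0655 0.1465 -3"

```text
clock: 9.55
tool_pos: [0.5808, 0.1417, 0.193]
orientation: [3.141, 0.001, 3.089]
wrist_force: [-0.8, -0.3, -0.5]
gripper_width: 0.755
finger_force: 44.8
```

Run:
```python
from h import *
plan(.580,.1417,.191,3.090)
```

```text
0.0008 -0.0001 0.0020 -0.1 rows>= 1
```

Call:
jog_arm --rows "0.0008 0 0.001 0;0.0008 0 0.002 0;0.0008 0 0.003 0;0.0008 0 0.003 0"

```text
clock: 9.95
tool_pos: [0.5805, 0.1416, 0.1914]
orientation: [-3.141, 0.002, 3.089]
wrist_force: [-1.8, -0.2, 5.7]
gripper_width: 0.756
finger_force: 44.0
```

Call:
jog_arm --rows "0 0 0 0;0 0 0 0;0 0 0 0;0 0 -0.01 0;0 0 -0.03 0;0 0 -0.06 0;0 0 -0.1 0;0 0 -0.15 0;0 0 -0.15 0" --jaw 0.078

```text
clock: 10.85
tool_pos: [0.5824, 0.1421, 0.3499]
orientation: [3.139, 0.016, 3.089]
wrist_force: [-0.3, 1.0, 1.2]
gripper_width: 0.92
finger_force: 0.0
```

Run:
```python
from h import *
c,im=shot('wrist','w7.png'); t,R,s=toolpose(); print(t,s['orientation'])
for z in(.135,.14): a=lidmask(im,c,(.580,.1417),z=z); print({k:np.round(v,4) for k,v in a.items()})
for n,g in {'B':(.528,-.0655)}.items():
    a=lidmask(im,c,g); print(n,{k:np.round(v,4) for k,v in a.items()})
plan(.528,-.0655,.20,np.pi)
```

```text
[0.5814 0.142  0.3459] [3.1398 0.0104 3.0887]
{'disc': array([316.6579, 181.414 ]), 'ax': array([0.9987, 1.0091]), 'otsu': np.float64(192.0), 'xy': array([0.5815, 0.141 ]), 'hole': array([317.3394, 185.8341]), 'hxy': array([0.6147, 0.14  ])}
{'disc': array([316.6579, 181.414 ]), 'ax': array([0.9821, 0.9924]), 'otsu': np.float64(192.0), 'xy': array([0.5804, 0.1411]), 'hole': array([317.3405, 185.8343]), 'hxy': array([0.6147, 0.14  ])}
B {'disc': array([145.6999, 125.8586]), 'ax': array([0.9722, 1.1407]), 'otsu': np.float64(141.0), 'xy': array([ 0.5282, -0.064 ]), 'hole': array([146.263 , 127.3191]), 'hxy': array([ 0.5301, -0.065 ])}
0.0438 -0.2103 0.1451 -3.0 rows>= 6
```

Call:
jog_arm --rows "0.044 -0.21 0.145 -3;0.044 -0.21 0.145 -3;0.044 -0.21 0.145 -3;0.044 -0.21 0.145 -3;0.044 -0.21 0.145 -3;0.044 -0.21 0.145 -3;0.044 -0.21 0.145 -3;0.044 -0.21 0.145 -3" --jaw 0.085

```text
clock: 11.7
tool_pos: [0.5252, -0.0651, 0.1951]
orientation: [3.141, 0.001, 3.141]
wrist_force: [-0.4, 0.9, 1.7]
gripper_width: 0.995
finger_force: 0.0
```

Run:
```python
from h import *
c,im=shot('wrist','w8.png'); t,R,s=toolpose(); print(t,s['orientation'])
a=lidmask(im,c,(.528,-.0655)); print({k:np.round(v,4) for k,v in a.items()})
plan(*a['xy'],.069,np.pi)
```

```text
[ 0.5256 -0.0649  0.1957] [-3.1415  0.0022 -3.1411]
{'disc': array([317.8235, 199.8359]), 'ax': array([0.9739, 0.9965]), 'otsu': np.float64(138.0), 'xy': array([ 0.5275, -0.0658]), 'hole': array([318.121 , 204.0998]), 'hxy': array([ 0.5318, -0.0656])}
-0.0016 -0.0009 0.1267 0.0 rows>= 3
```

Call:
jog_arm --rows "-0.002 -0.001 0.04 0;-0.002 -0.001 0.075 0;-0.002 -0.001 0.1 0;-0.002 -0.001 0.115 0;-0.002 -0.001 0.124 0;-0.002 -0.001 0.124 0;-0.002 -0.001 0.124 0;-0.002 -0.001 0.124 0"

```text
clock: 12.55
tool_pos: [0.5279, -0.0669, 0.072]
orientation: [-3.141, 0.003, 3.141]
wrist_force: [0.2, -0.6, 0.0]
gripper_width: 0.993
finger_force: 0.0
```

Call:
jog_arm --rows "0 0.001 0.0025 0;0 0.001 0.0025 0;0 0.001 0.0025 0;0 0.001 0.0025 0;0 0.001 0.0025 0;0 0.001 0.0025 0;0 0.001 0.0025 0;0 0.001 0.0025 0" --jaw 0.05

```text
clock: 13.35
tool_pos: [0.5275, -0.0658, 0.069]
orientation: [-3.141, 0.002, 3.141]
wrist_force: [-1.1, 0.5, 5.5]
gripper_width: 0.76
finger_force: 44.6
```

Run:
```python
from h import *
t,R,s=toolpose(); print(t,s['finger_force'],s['gripper_width']*.0854)
plan(t[0],t[1],.30); plan(.490,.1463,.30,3.090)
```

```text
[ 0.5275 -0.0658  0.069 ] 44.55061420798302 0.0648843698334582
-0.0005 -0.0001 -0.2310 0.0 rows>= 5
0.0372 0.2120 -0.2311 2.9 rows>= 7
```

Call:
jog_arm --rows "0 0 -0.03 0;0 0 -0.07 0;0 0 -0.12 0;0 0 -0.17 0;0 0 -0.22 0;0.037 0.212 -0.231 2.9;0.037 0.212 -0.231 2.9;0.037 0.212 -0.231 2.9;0.037 0.212 -0.231 2.9;0.037 0.212 -0.231 2.9;0.037 0.212 -0.231 2.9;0.037 0.212 -0.231 2.9"

```text
clock: 14.55
tool_pos: [0.4895, 0.1462, 0.2982]
orientation: [-3.141, -0.001, 3.091]
wrist_force: [-0.2, 1.1, -0.6]
gripper_width: 0.763
finger_force: 44.9
```

Run:
```python
from h import *
c,im=shot('wrist','w9.png');t,R,s=toolpose(); print(t,s['finger_force'],s['gripper_width']*.0854)
a=lidmask(im,c,(.581,.141),z=.135); print({k:np.round(v,4) for k,v in a.items()})
plan(.490,.1463,.191,3.090)
```

```text
[0.4897 0.1457 0.2982] 44.91304381750524 0.06495366904495584
{'disc': array([317.1606, 276.9245]), 'ax': array([1.8152, 2.0483]), 'otsu': np.float64(184.0), 'xy': array([0.5527, 0.1418]), 'hole': array([317.2321, 280.051 ]), 'hxy': array([0.6219, 0.138 ])}
-0.0004 0.0007 0.1072 -0.0 rows>= 3
```

Call:
jog_arm --rows "0 0 0.03 0;0 0 0.055 0;0 0 0.075 0;0 0 0.09 0;0 0 0.1 0;0 0 0.106 0;0 0 0.108 0;0 0 0.108 0;0 0 0.108 0"

```text
clock: 15.5
tool_pos: [0.4903, 0.1465, 0.1917]
orientation: [3.141, 0.002, 3.09]
wrist_force: [-0.0, -0.3, -1.0]
gripper_width: 0.761
finger_force: 44.9
```

Call:
jog_arm --rows "0 0 0 0;0 0 0 0;0 0 0 0;0 0 -0.01 0;0 0 -0.03 0;0 0 -0.06 0;0 0 -0.1 0;0 0 -0.15 0;0 0 -0.15 0;0 0 -0.15 0" --jaw 0.078

```text
clock: 16.5
tool_pos: [0.4904, 0.1465, 0.3437]
orientation: [3.141, 0.005, 3.09]
wrist_force: [-0.6, -0.6, -0.5]
gripper_width: 0.914
finger_force: 0.0
```

Run:
```python
from h import *
c,im=shot('wrist','w10.png'); shot('top','top3.png'); t,R,s=toolpose(); print(t,s['orientation'])
for g in((.490,.146),(.581,.141)): a=lidmask(im,c,g,z=.137); print({k:np.round(v,4) for k,v in a.items()})
cv2.imwrite('pics/w10c.png',cv2.resize(im[60:330,200:640],None,fx=1.7,fy=1.7))
```

```text
[0.4893 0.1463 0.3399] [-3.1413 -0.0015  3.0904]
{'disc': array([317.7371, 187.9798]), 'ax': array([0.9913, 1.0042]), 'otsu': np.float64(195.0), 'xy': array([0.4914, 0.1459]), 'hole': array([318.1475, 192.1427]), 'hxy': array([0.5258, 0.1448])}
{'disc': array([317.595 , 278.0456]), 'ax': array([0.9801, 1.0048]), 'otsu': np.float64(190.0), 'xy': array([0.5804, 0.1412]), 'hole': array([318.125 , 280.0961]), 'hxy': array([0.6511, 0.1384])}
```

View pics/w10c.png

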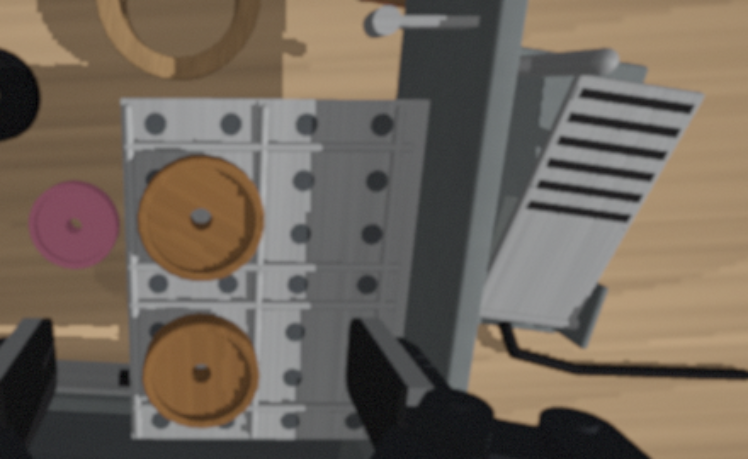

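Both lids lie flat in their pockets (crop (201,217) and (201,370)); pedal tread corners at (582,75), (702,97). Now the handle again to shut the door.

Run:
```python
from h import *
c=cam('wrist'); tc=cam('top')
f=lambda x,y,z:at(c,x/1.7+200,y/1.7+60,z)
P=[f(582,75,.075),f(702,97,.075),f(483,317,.045),f(600,325,.045)]
print(P); 
m=(P[0]+P[1])/2; b=(P[2]+P[3])/2; d=(b-m)[:2]; d/=np.linalg.norm(d); print('len',np.linalg.norm((b-m)[:2]),'toe',m[:2]+d*.03,'dir',d,np.linalg.norm(P[1]-P[0]))
plan(.4238,.3185,.30,3.090);plan(.4238,.3185,.215,3.090)
```

```text
[array([0.4279, 0.3739, 0.075 ]), array([0.4442, 0.447 , 0.075 ]), array([0.594 , 0.3453, 0.045 ]), array([0.6046, 0.4309, 0.045 ])]
len 0.16475518885364934 toe [0.4658 0.4064] dir [ 0.9907 -0.1358] 0.07486509069369608
0.0742 0.1686 0.0400 0.0 rows>= 4
0.0741 0.1687 0.1250 0.0 rows>= 5
```

Call:
jog_arm --rows "0.074 0.1685 0.04 0;0.074 0.1685 0.04 0;0.074 0.1685 0.04 0;0.074 0.1685 0.04 0;0.074 0.1685 0.04 0;0.074 0.1685 0.06 0;0.074 0.1685 0.085 0;0.074 0.1685 0.105 0;0.074 0.1685 0.12 0;0.074 0.1685 0.125 0;0.074 0.1685 0.125 0;0.074 0.1685 0.125 0" --jaw 0.026

```text
clock: 17.8
tool_pos: [0.425, 0.3185, 0.2167]
orientation: [3.141, 0.001, 3.09]
wrist_force: [0.3, 0.7, 0.5]
gripper_width: 0.3
finger_force: 0.0
```

```bash
cat >> h.py <<'E'
H=np.array([.666,.2595])
def hp(th,off=0):
    c,s=np.cos(th),np.sin(th); r=np.array([-.047+off,-.245]); return H+np.array([c*r[0]-s*r[1],s*r[0]+c*r[1]])
E
python3 - <<'E'
from h import *
shot('wrist','w11.png')
t,R,s=toolpose(); print(t,s['orientation'])
for th in np.arange(-1.622,-.05,.07):
    p=hp(th,.003); print('%.2f'%th,end=' '); plan(p[0],p[1],.215,min(th-np.pi/2+2*np.pi,4.45))
E
```

```text
[0.4252 0.3186 0.2171] [3.1405 0.0018 3.0901]
-1.62 0.0015 -0.0027 0.0021 -0.0 rows>= 1
-1.55 0.0039 -0.0200 0.0021 -4.0 rows>= 1
-1.48 0.0052 -0.0374 0.0021 -8.0 rows>= 1
-1.41 0.0052 -0.0548 0.0020 -12.0 rows>= 2
-1.34 0.0041 -0.0722 0.0020 -16.1 rows>= 2
-1.27 0.0017 -0.0894 0.0020 -20.1 rows>= 3
-1.20 -0.0019 -0.1065 0.0020 -24.1 rows>= 3
-1.13 -0.0067 -0.1232 0.0020 -28.1 rows>= 4
-1.06 -0.0126 -0.1396 0.0020 -32.1 rows>= 4
-0.99 -0.0197 -0.1555 0.0020 -36.1 rows>= 5
-0.92 -0.0278 -0.1709 0.0020 -40.1 rows>= 5
-0.85 -0.0371 -0.1857 0.0020 -44.1 rows>= 6
-0.78 -0.0473 -0.1998 0.0020 -48.1 rows>= 6
-0.71 -0.0585 -0.2131 0.0020 -52.2 rows>= 7
-0.64 -0.0706 -0.2257 0.0020 -56.2 rows>= 7
-0.57 -0.0835 -0.2373 0.0020 -60.2 rows>= 8
-0.50 -0.0973 -0.2481 0.0020 -64.2 rows>= 8
-0.43 -0.1117 -0.2578 0.0020 -68.2 rows>= 8
-0.36 -0.1268 -0.2665 0.0020 -72.2 rows>= 9
-0.29 -0.1424 -0.2741 0.0021 -76.2 rows>= 9
-0.22 -0.1586 -0.2807 0.0021 -77.9 rows>= 10
-0.15 -0.1752 -0.2860 0.0021 -77.9 rows>= 10
-0.08 -0.1921 -0.2902 0.0021 -77.9 rows>= 10
```

View pics/w11.png

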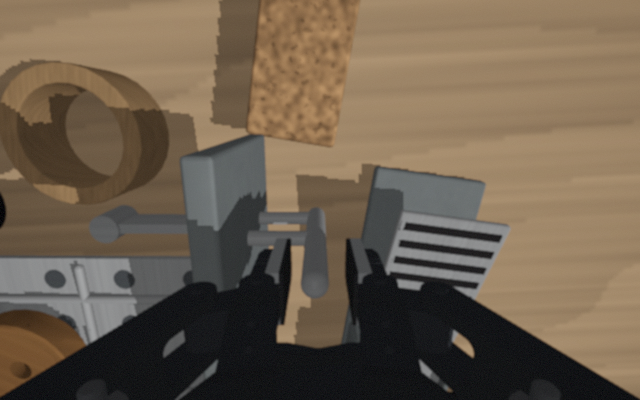

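The bar is caged between the fingers at (315,270). Swinging the door towards shut in two calls.

Call:
jog_arm --rows "0.003 -0.01 0.001 -2;0.004 -0.02 0.002 -4;0.005 -0.0374 0.002 -8;0.005 -0.0548 0.002 -12;0.004 -0.072 0.002 -16;0.0017 -0.0894 0.002 -20;-0.002 -0.1065 0.002 -24;-0.0067 -0.123 0.002 -28;-0.0126 -0.1396 0.002 -32;-0.02 -0.1555 0.002 -36;-0.028 -0.171 0.002 -40;-0.028 -0.171 0.002 -40"

```text
clock: 19.05
tool_pos: [0.4449, 0.1451, 0.2153]
orientation: [-3.14, 0.002, -2.497]
wrist_force: [-0.3, 0.1, 0.1]
gripper_width: 0.305
finger_force: 0.0
```

Run:
```python
from h import *
t,R,s=toolpose(); print(t,s['orientation'],s['qpos'])
for th in list(np.arange(-.87,-.2,.07))+[-.2,-.16,-.12]:
    p=hp(th,.003); print('%.2f'%th,end=' '); plan(p[0],p[1],.215,min(th-np.pi/2+2*np.pi,4.45))
```

```text
[0.4449 0.1451 0.2153] [-3.14    0.0022 -2.4971] [ 0.1563 -0.2672  2.059  -0.0004  1.3471 -2.059 ]
-0.87 0.0016 -0.0113 0.0003 -3.2 rows>= 1
-0.80 0.0031 -0.0286 0.0003 -7.2 rows>= 1
-0.73 0.0034 -0.0460 0.0004 -11.2 rows>= 2
-0.66 0.0025 -0.0634 0.0004 -15.3 rows>= 2
-0.59 0.0003 -0.0807 0.0004 -19.3 rows>= 3
-0.52 -0.0030 -0.0978 0.0005 -23.3 rows>= 3
-0.45 -0.0076 -0.1146 0.0005 -27.3 rows>= 4
-0.38 -0.0133 -0.1311 0.0005 -31.3 rows>= 4
-0.31 -0.0201 -0.1471 0.0006 -35.3 rows>= 5
-0.24 -0.0281 -0.1626 0.0006 -38.0 rows>= 5
-0.20 -0.0331 -0.1712 0.0006 -38.0 rows>= 5
-0.16 -0.0384 -0.1796 0.0007 -38.0 rows>= 5
-0.12 -0.0441 -0.1878 0.0007 -38.0 rows>= 5
```

Call:
jog_arm --rows "0.0016 -0.0113 0 -3.2;0.003 -0.0286 0 -7.2;0.0034 -0.046 0 -11.2;0.0025 -0.0634 0 -15.3;0.0003 -0.0807 0 -19.3;-0.003 -0.0978 0 -23.3;-0.0076 -0.1146 0 -27.3;-0.013 -0.131 0 -31.3;-0.02 -0.147 0 -35.3;-0.028 -0.1626 0 -38;-0.028 -0.1626 0 -38;-0.028 -0.1626 0 -38"

```text
clock: 20.25
tool_pos: [0.5642, 0.0339, 0.2144]
orientation: [-3.141, 0.0, -1.833]
wrist_force: [0.1, 0.4, 0.8]
gripper_width: 0.303
finger_force: 0.0
```

Run:
```python
from h import *
c,im=shot('wrist','w12.png'); ct,it=shot('top','top4.png')
t,R,s=toolpose(); print(t,s['orientation'],s['qpos'],s['wrist_force'])
for th in (-.2,-.17,-.14,-.12,-.10,-.08):
    p=hp(th,.003); print('%.2f'%th,end=' '); plan(p[0],p[1],.215,4.45)
cv2.imwrite('pics/v12.png',np.vstack([cv2.resize(im[100:400,:],(640,300)),cv2.resize(it[90:240,160:480],(640,300))]))
```

```text
[0.5636 0.034  0.214 ] [ 3.1415  0.0003 -1.832 ] [-0.0716 -0.0179  1.8383  0.0003  1.3212 -2.9521] [ 0.1375 -0.4925  0.1122]
-0.20 0.0030 -0.0118 -0.0010 0.1 rows>= 1
-0.17 0.0037 -0.0192 -0.0010 0.1 rows>= 1
-0.14 0.0043 -0.0266 -0.0010 0.1 rows>= 1
-0.12 0.0045 -0.0316 -0.0010 0.1 rows>= 1
-0.10 0.0046 -0.0366 -0.0010 0.1 rows>= 1
-0.08 0.0047 -0.0416 -0.0010 0.1 rows>= 1
```

View pics/v12.png

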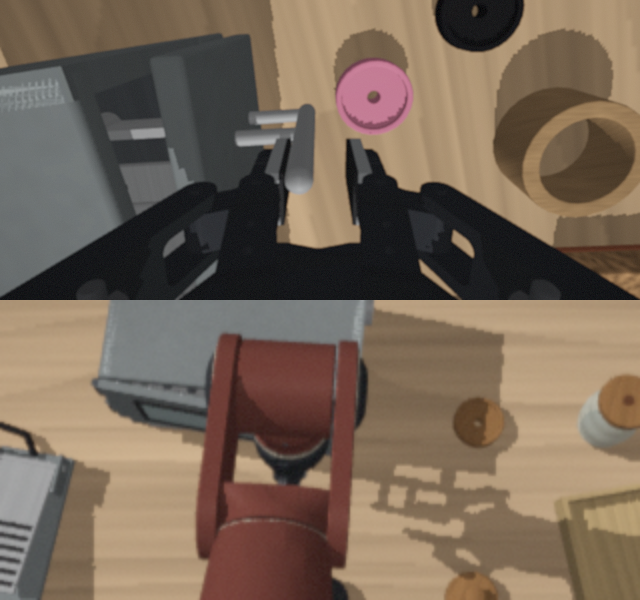

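The bar at (300,130) sits by the door-side finger: the door ran slightly ahead and is nearly shut. Pushing on to the catch.

Call:
jog_arm --rows "0.002 -0.007 0 0;0.003 -0.012 0 0;0.004 -0.017 0 0;0.004 -0.021 0 0;0.0045 -0.025 0 0;0.0045 -0.028 0 0;0.0045 -0.031 0 0;0.0045 -0.031 0 0"

```text
clock: 21.15
tool_pos: [0.5924, 0.0215, 0.2136]
orientation: [3.139, 0.0, -1.831]
wrist_force: [-0.4, 1.2, -0.9]
gripper_width: 0.305
finger_force: 0.4
```

Call:
jog_arm --rows "0 -0.002 0 0;0 -0.004 0 0;0 -0.006 0 0;0 -0.008 0 0;0 -0.01 0 0;0 -0.01 0 0"

```text
clock: 21.75
tool_pos: [0.5991, 0.0196, 0.2136]
orientation: [3.128, -0.001, -1.831]
wrist_force: [-21.9, 4.8, 12.0]
gripper_width: 0.304
finger_force: 11.2
```

Call:
jog_arm --rows "0 -0.001 0 0;0 -0.002 0 0;0 -0.003 0 0;0 -0.003 0 0;0 -0.003 0 0;0 -0.003 0 0"

```text
clock: 22.35
tool_pos: [0.5996, 0.0195, 0.2137]
orientation: [3.121, -0.002, -1.83]
wrist_force: [-34.4, 7.3, 17.9]
gripper_width: 0.305
finger_force: 17.7
```

Run:
```python
from h import *
t,R,s=toolpose(); print(t,s['wrist_force'],s['moment'],s['orientation'])
shot('wrist','w13.png'); shot('scene','sc13.png')
```

```text
[0.5996 0.0195 0.2137] [-34.4459   7.3122  17.9372] [0.9582 4.2275 0.079 ] [ 3.1208 -0.0017 -1.8302]
```

Only 0.5 mm of travel for 12 N more: a hard stop, so the door is shut. Backing off to centre and lifting.

Call:
jog_arm --rows "0 0.004 0 0;0 0.008 0 0;0 0.012 0 0;0 0.012 0 0;0 0.012 0 0"

```text
clock: 22.95
tool_pos: [0.5942, 0.0205, 0.214]
orientation: [-3.141, -0.0, -1.832]
wrist_force: [1.0, 0.5, -0.3]
gripper_width: 0.302
finger_force: 0.0
```

Run:
```python
from h import *
t,R,s=toolpose(); print(t,s['wrist_force'],s['finger_force'])
plan(t[0],t[1],.32,-1.83); plan(.466,.406,.30,-2.9);
```

```text
[0.5942 0.0205 0.214 ] [ 1.004   0.4777 -0.3186] 0.0
0.0000 -0.0001 -0.1060 -0.1 rows>= 3
-0.3394 0.2233 -0.0862 61.2 rows>= 9
```

Call:
jog_arm --rows "0 0 -0.02 0;0 0 -0.05 0;0 0 -0.08 0;0 0 -0.106 0;0 0 -0.106 0"

```text
clock: 23.45
tool_pos: [0.5959, 0.0203, 0.3255]
orientation: [-3.132, 0.001, -1.832]
wrist_force: [-0.0, -0.1, 0.6]
gripper_width: 0.304
finger_force: 0.0
```

Run:
```python
from h import *
cb=pose_of(Ro.from_euler('xyz',[3.1405,.0018,3.0901]).as_matrix(),np.array([.4252,.3186,.2171]))
ca=pose_of(Ro.from_euler('xyz',[-3.1413,-.0015,3.0904]).as_matrix(),np.array([.4893,.1463,.3399]))
A=[two(ca,(x/1.7+200,y/1.7+60),cb,q) for (x,y),q in (((582,75),(405,211)),((702,97),(508,228)))]
print(A)
m=(A[0][0]+A[1][0])/2; toe=m[:2]+.03*np.array([.9907,-.1358]); print('toe',toe,np.linalg.norm(A[0][0]-A[1][0]))
tc=cam('top'); print('top px',proj(tc,A[0][0]),proj(tc,A[1][0]))
t,R,s=toolpose(); print(t,s['qpos'])
plan(toe[0],toe[1],.25,-2.9)
```

```text
[(array([0.427 , 0.3766, 0.0707]), np.float64(0.003906248058687961)), (array([0.4428, 0.4487, 0.0733]), np.float64(0.003615852548902686))]
toe [0.4646 0.4086] 0.07384854956141244
top px [166.4289 236.5439] [136.7909 230.0798]
[0.5959 0.0203 0.3255] [-0.0906 -0.0316  1.6619 -0.0002  1.5016 -2.9712]
-0.3411 0.2278 0.0738 61.2 rows>= 9
```

Call:
jog_arm --rows "-0.341 0.228 0 61;-0.341 0.228 0 61;-0.341 0.228 0 61;-0.341 0.228 0 61;-0.341 0.228 0 61;-0.341 0.228 0.03 61;-0.341 0.228 0.074 61;-0.341 0.228 0.074 61;-0.341 0.228 0.074 61;-0.341 0.228 0.074 61;-0.341 0.228 0.074 61;-0.341 0.228 0.074 61" --jaw 0

```text
clock: 24.65
tool_pos: [0.4621, 0.4084, 0.246]
orientation: [-3.141, 0.001, -2.897]
wrist_force: [0.5, 0.1, 0.1]
gripper_width: -0.001
finger_force: 0.0
```

Run:
```python
from h import *
shot('wrist','w14.png');ct,it=shot('top','top5.png')
plan(.4645,.4085,.15,-2.9)
```

```text
-0.0018 -0.0002 0.0969 0.1 rows>= 2
```

Run:
```python
import cv2,numpy as np
it=cv2.imread('pics/top5.png');w=cv2.imread('pics/w14.png')
a=cv2.resize(it[40:190,190:420],None,fx=3.4,fy=3.4,interpolation=2)[:300+200]
b=cv2.resize(w[130:400,120:520],None,fx=1,fy=1)
o=np.zeros((600,800,3),np.uint8); o[:330,:782]=a[100:430]; o[330:600,:400]=b
cv2.imwrite('pics/v14.png',o)
```

```text
(no output)
```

View pics/v14.png

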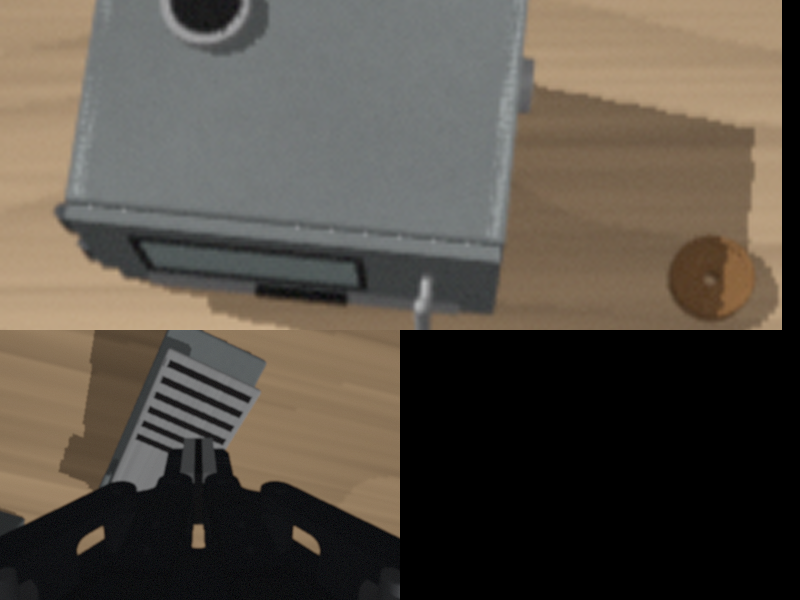

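Call:
jog_arm --rows "-0.002 0 0.03 0;-0.002 0 0.06 0;-0.002 0 0.08 0;-0.002 0 0.09 0;-0.002 0 0.097 0;-0.002 0 0.097 0"

```text
clock: 25.35
tool_pos: [0.4637, 0.4091, 0.149]
orientation: [3.142, 0.0, -2.897]
wrist_force: [1.1, -0.4, -0.1]
gripper_width: -0.001
finger_force: 0.0
```

The door lies flush along the cabinet front (strip from (70,215) to (500,250)), and the fingers are above the tread. Pressing.

Call:
jog_arm --rows "0 0 0.006 0;0 0 0.01 0;0 0 0.014 0;0 0 0.018 0;0 0 0.022 0;0 0 0.026 0;0 0 0.028 0;0 0 0.03 0;0 0 0.031 0;0 0 0.031 0"

```text
clock: 26.35
tool_pos: [0.4633, 0.4108, 0.1205]
orientation: [3.139, 0.0, -2.896]
wrist_force: [-6.5, -0.1, 11.3]
gripper_width: 0.005
finger_force: 5.2
```

Call:
jog_arm --rows "0 0 0.001 0;0 0 0.002 0;0 0 0.003 0;0 0 0.004 0;0 0 0.005 0;0 0 0.005 0;0 0 0.005 0"

```text
clock: 27.05
tool_pos: [0.4632, 0.4109, 0.1157]
orientation: [3.139, -0.0, -2.896]
wrist_force: [-6.3, -0.5, 12.0]
gripper_width: 0.003
finger_force: 5.8
```

Call:
jog_arm --rows "0 0 0.001 0;0 0 0.002 0;0 0 0.003 0;0 0 0.004 0;0 0 0.005 0;0 0 0.005 0;0 0 0.005 0"

```text
clock: 27.75
tool_pos: [0.4633, 0.4111, 0.1147]
orientation: [3.14, -0.002, -2.895]
wrist_force: [-16.1, -6.6, 31.2]
gripper_width: -0.001
finger_force: 15.7
```

Hard stop (1 mm for 19 N). Holding more than two seconds.

Call:
jog_arm --rows "0 0 0 0;0 0 0 0;0 0 0 0;0 0 0 0;0 0 0 0;0 0 0 0;0 0 0 0;0 0 0 0;0 0 0 0;0 0 0 0;0 0 0 0;0 0 0 0"

```text
clock: 28.95
tool_pos: [0.4634, 0.4111, 0.1147]
orientation: [3.14, -0.002, -2.896]
wrist_force: [-16.3, -7.4, 31.3]
gripper_width: -0.0
finger_force: 15.6
```

Call:
jog_arm --rows "0 0 0 0;0 0 0 0;0 0 0 0;0 0 0 0;0 0 0 0;0 0 0 0;0 0 0 0;0 0 0 0;0 0 0 0;0 0 0 0;0 0 0 0;0 0 0 0"

```text
clock: 30.15
tool_pos: [0.4634, 0.4111, 0.1147]
orientation: [3.14, -0.002, -2.896]
wrist_force: [-16.5, -6.7, 31.0]
gripper_width: 0.003
finger_force: 15.6
```

Call:
jog_arm --rows "0 0 -0.005 0;0 0 -0.01 0;0 0 -0.02 0;0 0 -0.03 0;0 0 -0.045 0;0 0 -0.07 0;0 0 -0.11 0;0 0 -0.15 0;0 0 -0.2 0;0 0 -0.2 0"

```text
clock: 31.15
tool_pos: [0.4654, 0.4112, 0.3179]
orientation: [3.136, 0.014, -2.896]
wrist_force: [-0.1, 0.6, 0.8]
gripper_width: 0.001
finger_force: 0.0
```

Run:
```python
from h import *
t,R,s=toolpose(); print(t,s['orientation'],s['wrist_force'],s['qpos'])
plan(.592,.0205,.33,4.45)
```

```text
[0.4654 0.4112 0.3179] [ 3.1361  0.0137 -2.8959] [-0.0627  0.6269  0.8476] [ 0.6038  0.0284  1.6146  0.0004  1.4838 -1.2128]
-0.0279 -0.4097 -0.0140 -60.9 rows>= 9
```

Call:
jog_arm --rows "-0.03 -0.41 -0.013 -61;-0.03 -0.41 -0.013 -61;-0.03 -0.41 -0.013 -61;-0.03 -0.41 -0.013 -61;-0.03 -0.41 -0.013 -61;-0.03 -0.41 -0.013 -61;-0.03 -0.41 -0.013 -61;-0.03 -0.41 -0.013 -61;-0.03 -0.41 -0.013 -61;-0.03 -0.41 -0.013 -61;-0.03 -0.41 -0.013 -61;-0.03 -0.41 -0.013 -61" --jaw 0.026

```text
clock: 32.35
tool_pos: [0.5917, 0.02, 0.3206]
orientation: [3.141, 0.0, -1.831]
wrist_force: [-0.3, 0.0, -0.7]
gripper_width: 0.304
finger_force: 0.0
```

Run:
```python
from h import *
t,R,s=toolpose(); print(t,s['orientation'],s['qpos'][5])
plan(.5942,.0205,.214,-1.832)
```

```text
[0.5917 0.02   0.3206] [ 3.1407  0.0004 -1.8306] -2.9739362586607476
-0.0011 -0.0024 0.1066 0.1 rows>= 3
```

Call:
jog_arm --rows "-0.001 -0.0024 0 0;-0.001 -0.0024 0.03 0;-0.001 -0.0024 0.06 0;-0.001 -0.0024 0.08 0;-0.001 -0.0024 0.095 0;-0.001 -0.0024 0.106 0;-0.001 -0.0024 0.106 0;-0.001 -0.0024 0.106 0"

```text
clock: 33.15
tool_pos: [0.5951, 0.0196, 0.2157]
orientation: [-3.14, 0.0, -1.831]
wrist_force: [1.2, -0.3, 0.0]
gripper_width: 0.301
finger_force: 0.0
```

Run:
```python
from h import *
t,R,s=toolpose(); print(t,s['orientation'],s['wrist_force'],s['finger_force'])
for th in (-.12,-.19,-.26,-.33,-.40,-.47,-.54,-.61,-.68,-.75,-.82,-.89,-.96):
    p=hp(th,-.005); print('%.2f'%th,end=' '); plan(p[0],p[1],.215,min(th-np.pi/2+2*np.pi,4.45))
```

```text
[0.5951 0.0196 0.2157] [-3.1403  0.0002 -1.8311] [ 1.1597 -0.3117  0.0404] 0.0
-0.12 -0.0002 0.0105 0.0007 0.1 rows>= 1
-0.19 -0.0020 0.0279 0.0007 0.1 rows>= 1
-0.26 -0.0050 0.0452 0.0006 0.1 rows>= 1
-0.33 -0.0093 0.0622 0.0006 4.0 rows>= 2
-0.40 -0.0147 0.0789 0.0006 8.0 rows>= 2
-0.47 -0.0212 0.0951 0.0006 12.0 rows>= 2
-0.54 -0.0289 0.1109 0.0006 16.0 rows>= 3
-0.61 -0.0377 0.1260 0.0005 20.0 rows>= 3
-0.68 -0.0475 0.1406 0.0005 24.0 rows>= 3
-0.75 -0.0583 0.1544 0.0005 28.1 rows>= 4
-0.82 -0.0700 0.1674 0.0005 32.1 rows>= 4
-0.89 -0.0827 0.1796 0.0005 36.1 rows>= 5
-0.96 -0.0961 0.1908 0.0005 40.1 rows>= 5
```

Call:
jog_arm --rows "0 0.006 0 0;0 0.0105 0 0;-0.001 0.014 0 0;-0.001 0.018 0 0;-0.0015 0.023 0 0;-0.002 0.028 0 0;-0.003 0.036 0 0;-0.005 0.045 0 0;-0.007 0.053 0 2;-0.009 0.062 0 4;-0.009 0.062 0 4"

```text
clock: 34.25
tool_pos: [0.5358, 0.0449, 0.2147]
orientation: [3.141, 0.0, -1.9]
wrist_force: [0.1, -0.1, -0.1]
gripper_width: 0.301
finger_force: 0.0
```

Run:
```python
from h import *
t,R,s=toolpose(); print(t,s['orientation'],s['wrist_force'],s['finger_force'])
for th in (-.33,-.40,-.47,-.54,-.61,-.68,-.75,-.82,-.89,-.96,-1.03,-1.1):
    p=hp(th,-.005); print('%.2f'%th,end=' '); plan(p[0],p[1],.215,min(th-np.pi/2+2*np.pi,4.45))
```

```text
[0.5358 0.0449 0.2147] [ 3.1408  0.0001 -1.9002] [ 0.0553 -0.141  -0.1097] 0.0
-0.33 -0.0002 -0.0016 -0.0003 0.0 rows>= 1
-0.40 -0.0045 0.0154 -0.0003 4.0 rows>= 1
-0.47 -0.0099 0.0320 -0.0003 8.1 rows>= 1
-0.54 -0.0165 0.0483 -0.0003 12.1 rows>= 2
-0.61 -0.0242 0.0640 -0.0003 16.1 rows>= 2
-0.68 -0.0329 0.0792 -0.0003 20.1 rows>= 3
-0.75 -0.0428 0.0937 -0.0003 24.1 rows>= 3
-0.82 -0.0536 0.1075 -0.0002 28.1 rows>= 4
-0.89 -0.0653 0.1205 -0.0002 32.1 rows>= 4
-0.96 -0.0780 0.1327 -0.0002 36.1 rows>= 5
-1.03 -0.0914 0.1439 -0.0002 40.1 rows>= 5
-1.10 -0.1056 0.1542 -0.0002 44.1 rows>= 6
```

Call:
jog_arm --rows "-0.0045 0.0154 0 4;-0.01 0.032 0 8;-0.0165 0.048 0 12;-0.024 0.064 0 16;-0.033 0.079 0 20;-0.043 0.0937 0 24;-0.0536 0.1075 0 28;-0.0653 0.1205 0 32;-0.078 0.1327 0 36;-0.0914 0.144 0 40;-0.1056 0.154 0 44;-0.1056 0.154 0 44"

```text
clock: 35.45
tool_pos: [0.4251, 0.1951, 0.2149]
orientation: [3.141, 0.0, -2.666]
wrist_force: [-0.2, -0.2, 0.0]
gripper_width: 0.305
finger_force: 0.0
```

Run:
```python
from h import *
shot('wrist','w15.png')
t,R,s=toolpose(); print(t,s['orientation'],s['wrist_force'],s['finger_force'])
for th in (-1.17,-1.24,-1.31,-1.38,-1.45,-1.52,-1.59,-1.64):
    p=hp(th,-.005); print('%.2f'%th,end=' '); plan(p[0],p[1],.215,min(th-np.pi/2+2*np.pi,4.45))
```

```text
[0.4253 0.1945 0.2148] [ 3.1413 -0.     -2.6657] [-0.2003 -0.6344 -0.2854] 0.0
-1.17 -0.0033 0.0177 -0.0002 4.3 rows>= 1
-1.24 -0.0088 0.0344 -0.0002 8.3 rows>= 1
-1.31 -0.0154 0.0506 -0.0001 12.3 rows>= 2
-1.38 -0.0232 0.0663 -0.0001 16.3 rows>= 2
-1.45 -0.0321 0.0814 -0.0001 20.3 rows>= 3
-1.52 -0.0419 0.0959 -0.0001 24.4 rows>= 3
-1.59 -0.0528 0.1097 -0.0001 28.4 rows>= 4
-1.64 -0.0612 0.1190 -0.0001 31.2 rows>= 4
```

Call:
jog_arm --rows "-0.0033 0.0177 0 4.3;-0.0088 0.0344 0 8.3;-0.0154 0.05 0 12.3;-0.023 0.066 0 16.3;-0.032 0.081 0 20.3;-0.042 0.096 0 24.4;-0.052 0.108 0 28.4;-0.06 0.118 0 31;-0.061 0.12 0 31;-0.061 0.12 0 31;-0.059 0.116 0 31"

```text
clock: 36.6
tool_pos: [0.4255, 0.3235, 0.2147]
orientation: [-3.141, -0.0, 3.074]
wrist_force: [-0.8, 5.2, -0.3]
gripper_width: 0.311
finger_force: 1.9
```

Call:
jog_arm --rows "0 0 -0.03 0;0 0 -0.07 0;0 0 -0.11 0;0 0 -0.13 0;-0.08 -0.165 -0.13 0;-0.08 -0.165 -0.13 0;-0.08 -0.165 -0.13 0;-0.08 -0.165 -0.13 0;-0.08 -0.165 -0.13 0;-0.08 -0.165 -0.13 0;-0.08 -0.165 -0.13 0" --jaw 0.08

```text
clock: 37.7
tool_pos: [0.4935, 0.1543, 0.3448]
orientation: [3.141, -0.0, 3.074]
wrist_force: [0.1, 0.5, -0.2]
gripper_width: 0.937
finger_force: 0.0
```

Run:
```python
from h import *
c,im=shot('wrist','w16.png'); shot('top','top6.png'); t,R,s=toolpose(); print(t,s['orientation'])
for g in((.490,.146),(.581,.141)): a=lidmask(im,c,g,z=.137); print({k:np.round(v,4) for k,v in a.items()})
```

```text
[0.4934 0.1549 0.3448] [ 3.1415 -0.0001  3.0747]
{'disc': array([225.0675, 182.5846]), 'ax': array([1.7858, 2.7629]), 'otsu': np.float64(194.0), 'xy': array([0.4832, 0.0721]), 'hole': array([nan, nan]), 'hxy': array([nan, nan])}
{'disc': array([309.2306, 278.7885]), 'ax': array([0.9802, 1.0078]), 'otsu': np.float64(189.0), 'xy': array([0.5829, 0.1394]), 'hole': array([309.9563, 280.6585]), 'hxy': array([0.6527, 0.1321])}h.py:73: RuntimeWarning: invalid value encountered in divide
  w=np.clip(-d,0,None); w[w<.5*w.max()]=0; hole=np.array([(w*xx).sum(),(w*yy).sum()])/w.sum()+[x0,y0]
```

```bash
cat >> h.py <<'E'
def blobs(im,c,thr=150,z=.02,amin=300):
    p=cv2.GaussianBlur(im,(0,0),.8).astype(np.float32); q=255*(p[:,:,0]+3)/(p[:,:,2]+3)
    m=cv2.morphologyEx((q<thr).astype(np.uint8),cv2.MORPH_OPEN,np.ones((3,3)))
    for k in cv2.findContours(m,cv2.RETR_EXTERNAL,cv2.CHAIN_APPROX_NONE)[0]:
        if cv2.contourArea(k)<amin: continue
        e=cv2.fitEllipse(cv2.convexHull(k)); x=at(c,*e[0],z); s=c[0][0,0]*.033/np.linalg.norm(x-c[1])
        if .8<min(e[1])/2/s<1.3 and max(e[1])/2/s<1.4:
            u=im[int(e[0][1])-4:int(e[0][1])+5,int(e[0][0])-4:int(e[0][0])+5].reshape(-1,3).mean(0)
            print('px',np.round(e[0],1),'xy',x[:2],'ax',np.round(np.array(e[1])/2/s,3),'bgr',u.astype(int))
E
python3 - <<'E'
from h import *
im=cv2.imread('pics/w16.png'); c=cam('wrist')
for thr in(150,170): print(thr); blobs(im,c,thr,z=.137)
for thr in(140,): print('bench',thr); blobs(im,c,thr,z=.02)
print('top'); 
for thr in (145,155,165): blobs(cv2.imread('pics/top6.png'),cam('top'),thr,.02,200); print()
E
```

```text
150
px [ 70.8 297.6] xy [ 0.588  -0.0952] ax [0.846 1.039] bgr [30 50 72]
px [309.3 278.8] xy [0.5829 0.1401] ax [0.985 1.017] bgr [47 66 86]
px [291.5 186.7] xy [0.491 0.131] ax [0.976 1.002] bgr [84 89 97]
px [ 34.5 129.8] xy [ 0.4272 -0.0819] ax [0.932 1.177] bgr [29 50 72]
px [118.   56.6] xy [0.3754 0.0019] ax [0.912 1.111] bgr [ 24  78 145]
px [295.   53.3] xy [0.3824 0.1434] ax [1.27  1.388] bgr [ 69  90 108]
px [-3.8 30.2] xy [ 0.3503 -0.0888] ax [0.889 1.162] bgr [-9223372036854775808 -9223372036854775808 -9223372036854775808]
170
px [501.5 396. ] xy [0.738  0.3377] ax [0.81  1.015] bgr [102 132 156]
px [309.2 278.8] xy [0.583 0.14 ] ax [0.997 1.028] bgr [47 66 86]
bench 140
top
px [405.4 284.4] xy [ 0.3091 -0.2089] ax [1.077 1.148] bgr [ 59 121 195]
px [348.3 268.3] xy [ 0.3494 -0.0673] ax [1.051 1.072] bgr [ 61 123 194]
px [395.4 238.4] xy [ 0.4237 -0.1884] ax [0.984 1.007] bgr [45 70 98]
px [399.1 150.7] xy [ 0.6551 -0.2072] ax [0.99  1.024] bgr [ 49  76 103]
px [473.4 140.5] xy [ 0.6821 -0.4054] ax [1.121 1.19 ] bgr [ 61  95 134]

px [405.4 284.3] xy [ 0.3093 -0.209 ] ax
[... 301 characters left out ...]
8] bgr [ 61  95 134]

px [405.6 284.4] xy [ 0.3091 -0.2094] ax [1.137 1.21 ] bgr [ 59 121 195]
px [348.4 268.3] xy [ 0.3494 -0.0675] ax [1.104 1.143] bgr [ 61 123 194]
px [395.5 238.6] xy [ 0.4233 -0.1886] ax [1.067 1.102] bgr [45 70 98]
px [399.1 150.5] xy [ 0.6557 -0.2071] ax [1.104 1.13 ] bgr [ 49  76 103]
px [473.7 140.4] xy [ 0.6823 -0.4061] ax [1.195 1.273] bgr [ 61  95 134]
h.py:87: RuntimeWarning: Mean of empty slice.
  u=im[int(e[0][1])-4:int(e[0][1])+5,int(e[0][0])-4:int(e[0][0])+5].reshape(-1,3).mean(0)
  ret = um.true_divide(
h.py:88: RuntimeWarning: invalid value encountered in cast
  print('px',np.round(e[0],1),'xy',x[:2],'ax',np.round(np.array(e[1])/2/s,3),'bgr',u.astype(int))
```

Lids found on the rack at (0.491,0.131), moved about 15 mm and still on the rack, and (0.583,0.140). The clean lid is at (0.656,-0.207), the knob lid at (0.424,-0.188). Picking the first.

Run:
```python
from h import *
plan(.491,.131,.27,3.09)
```

```text
0.0008 -0.0240 0.0748 -0.9 rows>= 2
```

Call:
jog_arm --rows "0.001 -0.024 0.04 -0.9;0.001 -0.024 0.075 -0.9;0.001 -0.024 0.075 -0.9;0.001 -0.024 0.075 -0.9" --jaw 0.085

```text
clock: 38.2
tool_pos: [0.491, 0.1308, 0.2699]
orientation: [-3.142, -0.001, 3.09]
wrist_force: [0.3, 0.5, -0.1]
gripper_width: 0.999
finger_force: 0.0
```

Run:
```python
from h import *
c0=pose_of(Ro.from_euler('xyz',[3.1415,-.0001,3.0747]).as_matrix(),np.array([.4934,.1549,.3448]))
c,im=shot('wrist','w17.png'); t,R,s=toolpose(); print(t,s['orientation'])
blobs(im,c,150,.137)
for g in ((.491,.131),):
  print(lidmask(im,c,g,z=.137))
cv2.imwrite('pics/w17c.png',np.hstack([cv2.resize(im[80:360,150:500],None,fx=1.3,fy=1.3),cv2.resize(cv2.imread('pics/w16.png')[100:330,200:400],None,fx=1.5,fy=1.5)[:364,:300] if 0 else np.zeros((364,10,3),np.uint8)]))
p0=(291.5,186.7)
import sys
a=lidmask(im,c,(.491,.131),z=.137)['disc']; print(two(c,a,c0,p0))
```

```text
[0.4918 0.1309 0.2716] [3.1412 0.002  3.09  ]
px [336.6 324.2] xy [0.5767 0.1397] ax [0.85  1.077] bgr [ 49  82 116]
px [318.5 213.6] xy [0.4908 0.1306] ax [0.968 1.   ] bgr [84 87 91]
px [ -2.2 130.2] xy [ 0.4266 -0.0648] ax [0.846 1.042] bgr [-9223372036854775808 -9223372036854775808 -9223372036854775808]
px [319.4  38.1] xy [0.3849 0.1365] ax [1.189 1.309] bgr [ 68  89 107]
px [96.6 40.2] xy [0.3795 0.0082] ax [0.852 1.057] bgr [ 22  74 140]
{'disc': array([236.8158, 212.6189]), 'ax': array([1.7643, 2.6125]), 'otsu': 198.0, 'xy': array([0.4873, 0.0766]), 'hole': array([241.2008, 210.6066]), 'hxy': array([0.5218, 0.0478])}
(array([0.4225, 0.1515, 0.3878]), np.float64(0.02440582209656583))h.py:87: RuntimeWarning: Mean of empty slice.
  u=im[int(e[0][1])-4:int(e[0][1])+5,int(e[0][0])-4:int(e[0][0])+5].reshape(-1,3).mean(0)
  ret = um.true_divide(
h.py:88: RuntimeWarning: invalid value encountered in cast
  print('px',np.round(e[0],1),'xy',x[:2],'ax',np.round(np.array(e[1])/2/s,3),'bgr',u.astype(int))
```

Call:
jog_arm --rows "0 0 0.025 0;0 0 0.045 0;0 0 0.06 0;0 0 0.07 0;0 0 0.076 0;0 0 0.078 0;0 0 0.078 0"

```text
clock: 38.95
tool_pos: [0.4916, 0.1301, 0.1923]
orientation: [3.141, 0.001, 3.089]
wrist_force: [0.0, 0.2, -0.2]
gripper_width: 0.994
finger_force: 0.0
```

Call:
jog_arm --rows "0 0 0 0;0 0 0 0;0 0 0 0;0 0 0 0;0 0 0 0;0 0 0 0;0 0 0 0" --jaw 0.05

```text
clock: 39.65
tool_pos: [0.4922, 0.1302, 0.1933]
orientation: [3.141, 0.003, 3.088]
wrist_force: [0.1, 0.2, 6.6]
gripper_width: 0.758
finger_force: 44.6
```

Call:
jog_arm --rows "0 0 -0.01 0;0 0 -0.03 0;0 0 -0.06 0;0 0 -0.1 0;0 0 -0.1 0;0 0 -0.1 0"

```text
clock: 40.25
tool_pos: [0.4914, 0.1301, 0.2928]
orientation: [3.141, 0.001, 3.089]
wrist_force: [0.1, 0.1, -1.2]
gripper_width: 0.758
finger_force: 44.5
```

Run:
```python
from h import *
c,im=shot('wrist','w18.png'); t,R,s=toolpose(); print(t,s['orientation'],s['finger_force'],s['gripper_width']*.0854)
np.save('w18.npy',np.array([t,s['orientation']]))
blobs(im,c,150,t[2]-.0535); print(lidmask(im,c,(t[0],t[1]),z=t[2]-.05))
plan(.6563,-.2065,.33,np.pi)
```

```text
[0.4908 0.13   0.2911] [-3.1413 -0.0014  3.0886] 44.44890070706606 0.06487204445604362
px [319.  269.4] xy [0.4915 0.13  ] ax [1.018 1.068] bgr [31 51 73]
{'disc': array([271.9494, 240.6006]), 'ax': array([1.2061, 1.7305]), 'otsu': 195.0, 'xy': array([0.4757, 0.1116]), 'hole': array([267.2991, 225.2293]), 'hxy': array([0.5487, 0.0687])}
-0.1831 -0.3273 -0.0391 -3.0 rows>= 8
```

Run:
```python
from h import *
plan(.60,-.10,.33,np.pi)
c=pose_of(Ro.from_euler('xyz',[3.1415,-.0001,3.0747]).as_matrix(),np.array([.4934,.1549,.3448]))
print(at(c,70.8,297.6,.02))
```

```text
-0.1212 -0.2239 -0.0391 -3.0 rows>= 6
[ 0.6554 -0.2024  0.02  ]
```

Call:
jog_arm --rows "-0.121 -0.224 -0.039 -3;-0.121 -0.224 -0.039 -3;-0.121 -0.224 -0.039 -3;-0.121 -0.224 -0.039 -3;-0.121 -0.224 -0.039 -3;-0.121 -0.224 -0.039 -3;-0.121 -0.224 -0.039 -3;-0.121 -0.224 -0.039 -3;-0.121 -0.224 -0.039 -3;-0.121 -0.224 -0.039 -3"

```text
clock: 41.3
tool_pos: [0.5997, -0.0986, 0.3304]
orientation: [3.141, -0.001, -3.14]
wrist_force: [-0.5, 0.6, 0.1]
gripper_width: 0.761
finger_force: 44.6
```

```bash
python3 - <<'E' 2>/dev/null
from h import *
c,im=shot('wrist','w19.png'); t,R,s=toolpose(); print(t,s['orientation'],s['finger_force'],s['gripper_width']*.0854)
for thr in(130,140,150): print(thr); blobs(im,c,thr,.016)
print('held'); blobs(im,c,140,t[2]-.0535)
a=lidmask(im,c,(.656,-.206),z=.016); print(a)
c1=pose_of(Ro.from_euler('xyz',[3.1414,.0001,-3.1387]).as_matrix(),np.array([.4957,-.1169,.3588]))
print('2v',two(c,a['disc'],c1,(255.4,277.0)))
plan(.6563,-.2065,.15,np.pi)
E
```

```text
[ 0.5999 -0.0987  0.3306] [ 3.1414 -0.0004 -3.1406] 44.574004146270454 0.06483947273450966
130
px [233.8   7.7] xy [ 0.4275 -0.1892] ax [1.161 1.352] bgr [ 56  94 132]
140
px [233.9   7.7] xy [ 0.4275 -0.1891] ax [1.182 1.367] bgr [ 56  94 132]
150
px [233.8   7.6] xy [ 0.4275 -0.1892] ax [1.198 1.393] bgr [ 56  94 132]
held
px [300.7 253.5] xy [ 0.5913 -0.1064] ax [0.964 1.305] bgr [33 56 79]
{'disc': array([248.6689, 223.2809]), 'ax': array([1.1773, 1.7681]), 'otsu': 141.0, 'xy': array([ 0.6712, -0.187 ]), 'hole': array([254.257 , 225.1527]), 'hxy': array([ 0.6732, -0.1797])}
2v (array([ 0.6995, -0.2135, -0.0593]), np.float64(0.018188977396599002))
-0.0564 -0.1079 0.1806 0.1 rows>= 5
```

```bash
python3 - <<'E' 2>/dev/null
from h import *
c1=pose_of(Ro.from_euler('xyz',[3.1414,.0001,-3.1387]).as_matrix(),np.array([.4957,-.1169,.3588])); p1=(255.4,277.0)
c2=pose_of(Ro.from_euler('xyz',[3.1415,-.0001,3.0747]).as_matrix(),np.array([.4934,.1549,.3448])); p2=(70.8,297.6)
tc=cam('top'); p3=(399.1,150.7)
for z in (.014,.018): print(z,at(c1,*p1,z),at(c2,*p2,z),at(tc,*p3,z))
print(two(c1,p1,c2,p2),two(c1,p1,tc,p3),two(c2,p2,tc,p3))
# left extreme of A in w19 from mask thr 140
im=cv2.imread('pics/w19.png'); c=cam('wrist'); p=cv2.GaussianBlur(im,(0,0),.8).astype(np.float32); q=255*(p[:,:,0]+3)/(p[:,:,2]+3); m=(q<140).astype(np.uint8)
g=proj(c,[.6563,-.2065,.015]); print('pred',g, proj(c,[.6563,-.2395,.015]),proj(c,[.6563+.033,-.2065,.015]),proj(c,[.6563-.033,-.2065,.015]))
for r in range(int(g[1])-30,int(g[1])+34,6):
    xs=np.where(m[r,150:330])[0]; print(r,(xs.min()+150,xs.max()+150) if len(xs) else None)
E
```

```text
0.014 [ 0.6605 -0.207   0.014 ] [ 0.6588 -0.208   0.014 ] [ 0.657  -0.2085  0.014 ]
0.018 [ 0.6583 -0.2061  0.018 ] [ 0.6565 -0.2043  0.018 ] [ 0.6558 -0.2077  0.018 ]
(array([ 0.6585, -0.2065,  0.016 ]), np.float64(0.0015229046142187935)) (array([ 0.6528, -0.2048,  0.0278]), np.float64(0.001608771990046661)) (array([ 0.6579, -0.2082,  0.0139]), np.float64(0.0017553486945382762))
pred [232.9068 211.5739] [206.7473 211.5364] [234.6833 235.9892] [231.051  186.0677]
181 None
187 None
193 (np.int64(218), np.int64(329))
199 (np.int64(210), np.int64(329))
205 (np.int64(207), np.int64(329))
211 (np.int64(205), np.int64(329))
217 (np.int64(205), np.int64(329))
223 (np.int64(207), np.int64(329))
229 (np.int64(211), np.int64(329))
235 (np.int64(217), np.int64(329))
241 (np.int64(247), np.int64(329))
```

```bash
python3 - <<'E' 2>/dev/null
from h import *
plan(.6585,-.207,.12,np.pi)
E
```

```text
-0.0586 -0.1084 0.2106 0.1 rows>= 5
```

Call:
jog_arm --rows "-0.0585 -0.1085 0 0;-0.0585 -0.1085 0 0;-0.0585 -0.1085 0 0;-0.0585 -0.1085 0.04 0;-0.0585 -0.1085 0.08 0;-0.0585 -0.1085 0.12 0;-0.0585 -0.1085 0.15 0;-0.0585 -0.1085 0.175 0;-0.0585 -0.1085 0.195 0;-0.0585 -0.1085 0.208 0;-0.0585 -0.1085 0.208 0;-0.0585 -0.1085 0.208 0"

```text
clock: 42.55
tool_pos: [0.6591, -0.2083, 0.1236]
orientation: [-3.141, 0.001, 3.141]
wrist_force: [0.6, 0.7, -0.7]
gripper_width: 0.756
finger_force: 44.7
```

```bash
python3 - <<'E' 2>/dev/null
from h import *
t,R,s=toolpose(); print(s['finger_force'],s['gripper_width']*.0854,s['wrist_force'],t)
plan(.6585,-.207,.0935,np.pi)
E
```

```text
44.6557074598968 0.064578004900339 [ 0.6063  0.7234 -0.6585] [ 0.6591 -0.2083  0.1236]
0.0006 0.0013 0.0301 -0.0 rows>= 1
```

Call:
jog_arm --rows "0 0 0.01 0;0 0 0.018 0;0 0 0.024 0;0 0 0.027 0;0 0 0.029 0;0 0 0.029 0;0 0 0.029 0"

```text
clock: 43.25
tool_pos: [0.6588, -0.2086, 0.0941]
orientation: [-3.141, 0.0, 3.141]
wrist_force: [-0.7, -0.4, -1.3]
gripper_width: 0.757
finger_force: 44.7
```

Call:
jog_arm --rows "0 0.001 0.001 0;0 0.001 0.002 0;0 0.001 0.003 0;0 0.001 0.003 0;0 0.001 0.003 0"

```text
clock: 43.75
tool_pos: [0.6589, -0.2075, 0.0914]
orientation: [-3.142, 0.0, 3.141]
wrist_force: [-0.5, 1.4, 2.4]
gripper_width: 0.757
finger_force: 44.9
```

Call:
jog_arm --rows "0 0 0.001 0;0 0 0.002 0;0 0 0.002 0"

```text
clock: 44.05
tool_pos: [0.6592, -0.2077, 0.0913]
orientation: [-3.141, 0.0, 3.141]
wrist_force: [-4.8, 3.0, 10.3]
gripper_width: 0.757
finger_force: 45.7
```

Call:
jog_arm --rows "0 0 0 0;0 0 0 0;0 0 0 0;0 0 0 0;0 0 -0.01 0;0 0 -0.03 0;0 0 -0.06 0;0 0 -0.1 0;0 0 -0.15 0;0 0 -0.2 0;0 0 -0.2 0;0 0 -0.2 0" --jaw 0.076

```text
clock: 45.25
tool_pos: [0.6595, -0.2079, 0.2925]
orientation: [-3.139, 0.005, 3.141]
wrist_force: [0.0, -0.7, -0.2]
gripper_width: 0.889
finger_force: 0.0
```

```bash
python3 - <<'E' 2>/dev/null
from h import *
c,im=shot('wrist','w20.png'); t,R,s=toolpose(); print(t,s['orientation'])
blobs(im,c,140,.033)
ct,it=shot('top','top7.png'); print('top'); blobs(it,ct,150,.035,200)
E
```

```text
[ 0.6586 -0.2075  0.2896] [-3.1412  0.001   3.141 ]
px [318.6 174.5] xy [ 0.6589 -0.2083] ax [1.    1.038] bgr [44 66 87]
top
px [262.1 167.2] xy [0.6084 0.152 ] ax [1.023 1.052] bgr [ 74 106 140]
```

```bash
python3 - <<'E' 2>/dev/null
from h import *
plan(.583,.140,.31,3.09)
E
```

```text
0.0754 0.3473 -0.0219 2.9 rows>= 8
```

Call:
jog_arm --rows "0.0755 0.3475 -0.021 3;0.0755 0.3475 -0.021 3;0.0755 0.3475 -0.021 3;0.0755 0.3475 -0.021 3;0.0755 0.3475 -0.021 3;0.0755 0.3475 -0.021 3;0.0755 0.3475 -0.021 3;0.0755 0.3475 -0.021 3;0.0755 0.3475 -0.021 3;0.0755 0.3475 -0.021 3;0.0755 0.3475 -0.021 3;0.0755 0.3475 -0.021 3" --jaw 0.085

```text
clock: 46.55
tool_pos: [0.5837, 0.1386, 0.3093]
orientation: [-3.141, -0.001, 3.086]
wrist_force: [-0.1, 0.1, -0.1]
gripper_width: 0.997
finger_force: 0.0
```

```bash
python3 - <<'E' 2>/dev/null
from h import *
c,im=shot('wrist','w21.png'); t,R,s=toolpose(); print(t,s['orientation'])
for thr in (150,165): blobs(im,c,thr,.137)
plan(.583,.140,.192,3.09)
E
```

```text
[0.5837 0.1388 0.3095] [-3.1414 -0.0005  3.0866]
px [ 33.1 249.6] xy [ 0.6144 -0.0973] ax [0.998 1.305] bgr [ 46  76 108]
px [319.1 198.7] xy [0.584  0.1389] ax [0.97  0.987] bgr [93 95 99]
px [ 1.5 39.7] xy [ 0.4588 -0.0734] ax [0.894 1.159] bgr [-9223372036854775808 -9223372036854775808 -9223372036854775808]
px [ 34.3 249.4] xy [ 0.6144 -0.0963] ax [1.063 1.369] bgr [ 44  73 104]
px [319.2 198.8] xy [0.5841 0.1389] ax [0.979 0.992] bgr [93 95 99]
px [ 1.3 39.2] xy [ 0.4586 -0.0734] ax [0.934 1.209] bgr [-9223372036854775808 -9223372036854775808 -9223372036854775808]
0.0007 0.0012 0.1175 -0.2 rows>= 3
```

Call:
jog_arm --rows "0 0 0.035 0;0 0 0.065 0;0 0 0.085 0;0 0 0.1 0;0 0 0.11 0;0 0 0.116 0;0 0 0.1175 0;0 0 0.1175 0"

```text
clock: 47.4
tool_pos: [0.5839, 0.1401, 0.1931]
orientation: [3.141, 0.001, 3.089]
wrist_force: [0.4, -0.4, -0.0]
gripper_width: 0.997
finger_force: 0.0
```

Call:
jog_arm --rows "0 0 0 0;0 0 0 0;0 0 0 0;0 0 0 0;0 0 0 0;0 0 0 0;0 0 0 0" --jaw 0.05

```text
clock: 48.1
tool_pos: [0.5842, 0.1402, 0.1939]
orientation: [3.141, 0.003, 3.089]
wrist_force: [-0.5, 0.2, 6.1]
gripper_width: 0.755
finger_force: 44.7
```

Call:
jog_arm --rows "0 0 -0.01 0;0 0 -0.03 0;0 0 -0.06 0;0 0 -0.1 0;0 0 -0.13 0;0 0 -0.13 0"

```text
clock: 48.7
tool_pos: [0.5851, 0.1403, 0.3287]
orientation: [3.14, 0.01, 3.089]
wrist_force: [-0.2, -0.4, -0.3]
gripper_width: 0.753
finger_force: 44.2
```

```bash
python3 - <<'E' 2>/dev/null
from h import *
c,im=shot('wrist','w22.png'); t,R,s=toolpose(); print(t,s['orientation'],s['finger_force'],s['gripper_width']*.0854)
blobs(im,c,150,t[2]-.0535)
plan(.659,-.2075,.33,np.pi)
E
```

```text
[0.5842 0.1401 0.3254] [3.1407 0.0051 3.0886] 44.23272204352543 0.06368832063978427
px [317.9 265.8] xy [0.5847 0.1398] ax [0.977 1.044] bgr [38 51 66]
-0.0931 -0.3432 -0.0044 -3.0 rows>= 8
```

Call:
jog_arm --rows "-0.0935 -0.3435 -0.005 -3;-0.0935 -0.3435 -0.005 -3;-0.0935 -0.3435 -0.005 -3;-0.0935 -0.3435 -0.005 -3;-0.0935 -0.3435 -0.005 -3;-0.0935 -0.3435 -0.005 -3;-0.0935 -0.3435 -0.005 -3;-0.0935 -0.3435 -0.005 -3;-0.0935 -0.3435 -0.005 -3;-0.0935 -0.3435 -0.005 -3;-0.0935 -0.3435 -0.005 -3;-0.0935 -0.3435 -0.005 -3"

```text
clock: 49.95
tool_pos: [0.6585, -0.2063, 0.3273]
orientation: [3.141, -0.0, -3.14]
wrist_force: [-0.0, 0.3, -0.6]
gripper_width: 0.755
finger_force: 44.4
```

```bash
python3 - <<'E' 2>/dev/null
from h import *
t,R,s=toolpose(); print(t,s['orientation'],s['finger_force'],s['gripper_width']*.0854)
plan(.659,-.2078,.125,np.pi)
E
```

```text
[ 0.6585 -0.2063  0.3273] [ 3.1413 -0.0002 -3.1403] 44.3681299360469 0.0644992578085685
-0.0005 -0.0016 0.2023 0.1 rows>= 5
```

Call:
jog_arm --rows "-0.0005 -0.001 0.04 0.1;-0.0005 -0.001 0.08 0.1;-0.0005 -0.001 0.12 0.1;-0.0005 -0.001 0.15 0.1;-0.0005 -0.001 0.175 0.1;-0.0005 -0.001 0.19 0.1;-0.0005 -0.001 0.2 0.1;-0.0005 -0.001 0.206 0.1;-0.0005 -0.001 0.21 0.1;-0.0005 -0.001 0.213 0.1;-0.0005 -0.001 0.213 0.1;-0.0005 -0.001 0.213 0.1"

```text
clock: 51.15
tool_pos: [0.6594, -0.2092, 0.1151]
orientation: [-3.141, 0.001, 3.139]
wrist_force: [-0.0, -0.4, -0.2]
gripper_width: 0.753
finger_force: 44.4
```

Call:
jog_arm --rows "0 0.0013 0.001 0;0 0.0013 0.002 0;0 0.0013 0.003 0;0 0.0013 0.004 0;0 0.0013 0.005 0;0 0.0013 0.0055 0;0 0.0013 0.0055 0"

```text
clock: 51.85
tool_pos: [0.6594, -0.2077, 0.11]
orientation: [-3.141, 0.001, 3.139]
wrist_force: [-1.9, 1.0, 5.6]
gripper_width: 0.746
finger_force: 44.8
```

Contact at the expected nested height (0.110). Releasing.

Call:
jog_arm --rows "0 0 0 0;0 0 0 0;0 0 0 0;0 0 0 0;0 0 -0.01 0;0 0 -0.03 0;0 0 -0.06 0;0 0 -0.1 0;0 0 -0.15 0;0 0 -0.2 0;0 0 -0.2 0;0 0 -0.2 0" --jaw 0.076

```text
clock: 53.05
tool_pos: [0.6598, -0.208, 0.3126]
orientation: [-3.139, 0.005, 3.139]
wrist_force: [-1.1, 0.5, -1.2]
gripper_width: 0.885
finger_force: 0.0
```

```bash
python3 - <<'E' 2>/dev/null
from h import *
c,im=shot('wrist','w23.png'); t,R,s=toolpose(); print(t,s['orientation']); np.save('w23.npy',np.array([t,s['orientation']]))
blobs(im,c,140,.051); print('bench'); blobs(im,c,140,.02)
ct,it=shot('top','top8.png'); print('top'); blobs(it,ct,150,.02,200)
plan(.5,-.19,.30,np.pi)
E
```

```text
[ 0.659  -0.2076  0.3096] [-3.1411  0.001   3.1392]
px [319.  173.7] xy [ 0.6588 -0.2081] ax [1.006 1.073] bgr [34 56 79]
bench
px [319.  173.7] xy [ 0.6649 -0.2081] ax [1.1   1.174] bgr [34 56 79]
top
0.1586 0.0171 0.0079 -0.1 rows>= 4
```

```bash
python3 - <<'E' 2>/dev/null
from h import *
plan(.425,-.19,.22,np.pi)
E
```

```text
0.2334 0.0168 0.0881 -0.1 rows>= 6
```

Call:
jog_arm --rows "0.06 0.005 0 0;0.12 0.01 0 0;0.18 0.015 0.02 0;0.2335 0.017 0.05 0;0.2335 0.017 0.088 0;0.2335 0.017 0.088 0;0.2335 0.017 0.088 0;0.2335 0.017 0.088 0;0.2335 0.017 0.088 0" --jaw 0.085

```text
clock: 54.05
tool_pos: [0.4268, -0.1905, 0.2221]
orientation: [-3.141, 0.002, 3.14]
wrist_force: [0.2, -0.3, -0.5]
gripper_width: 0.991
finger_force: 0.0
```

```bash
python3 - <<'E' 2>/dev/null
from h import *
c,im=shot('wrist','w24.png'); t,R,s=toolpose(); print(t,s['orientation'])
blobs(im,c,140,.018)
ct,it=shot('top','top9.png'); print('top'); blobs(it,ct,150,.02,200)
# tray centre by two corners from w4 view
c1=pose_of(Ro.from_euler('xyz',[3.1414,.0001,-3.1387]).as_matrix(),np.array([.4957,-.1169,.3588]))
for p in ((5,93),(135,62),(183,207),(55,224)): print(at(c1,*p,.035)[:2])
print('tray top',np.mean([at(ct,*p,.035)[:2] for p in((439,190),(502,181),(518,245),(457,258))],0))
E
```

```text
[ 0.427  -0.1906  0.2224] [-3.1403  0.0021  3.1396]
px [320.8 187.4] xy [ 0.426  -0.1889] ax [0.99  0.995] bgr [ 40  70 101]
px [470.4  98.1] xy [ 0.3514 -0.067 ] ax [1.173 1.336] bgr [20 45 79]
px [295.   43.5] xy [ 0.3106 -0.2091] ax [1.148 1.266] bgr [32 60 93]
top
px [348.2 268.3] xy [ 0.3494 -0.0671] ax [1.062 1.087] bgr [ 58 117 188]
px [400.6 148.2] xy [ 0.6621 -0.2115] ax [1.11  1.272] bgr [ 59  94 129]
px [473.4 140.5] xy [ 0.6821 -0.4054] ax [1.145 1.217] bgr [ 58  90 128]
[ 0.4109 -0.4829]
[ 0.3768 -0.3263]
[ 0.5492 -0.2905]
[ 0.5729 -0.4597]
tray top [ 0.4729 -0.3987]
```

Call:
jog_arm --rows "0.001 0.0012 0.04 0;0.001 0.0012 0.075 0;0.001 0.0012 0.1 0;0.001 0.0012 0.12 0;0.001 0.0012 0.135 0;0.001 0.0012 0.145 0;0.001 0.0012 0.152 0;0.001 0.0012 0.152 0;0.001 0.0012 0.152 0"

```text
clock: 55.05
tool_pos: [0.4252, -0.1892, 0.0696]
orientation: [-3.141, 0.001, 3.139]
wrist_force: [-0.1, 0.3, 0.3]
gripper_width: 0.992
finger_force: 0.0
```

Call:
jog_arm --rows "0 0 0 0;0 0 0 0;0 0 0 0;0 0 0 0;0 0 0 0;0 0 0 0;0 0 0 0" --jaw 0.05

```text
clock: 55.75
tool_pos: [0.4255, -0.1894, 0.0703]
orientation: [-3.14, 0.002, 3.139]
wrist_force: [-0.8, 0.7, 5.8]
gripper_width: 0.756
finger_force: 44.4
```

Call:
jog_arm --rows "0 0 -0.02 0;0 0 -0.05 0;0 0 -0.09 0;0 0 -0.09 0;0 0 -0.09 0"

```text
clock: 56.25
tool_pos: [0.4251, -0.1892, 0.16]
orientation: [-3.14, 0.003, 3.139]
wrist_force: [-0.1, 0.9, -1.6]
gripper_width: 0.754
finger_force: 44.8
```

```bash
python3 - <<'E' 2>/dev/null
from h import *
c,im=shot('wrist','w25.png'); t,R,s=toolpose(); print(t,s['orientation'],s['finger_force'],s['gripper_width']*.0854)
plan(.475,-.395,.16,np.pi)
E
```

```text
[ 0.4243 -0.1887  0.1584] [ 3.1414 -0.0003  3.1391] 44.78809425607324 0.06434130995956945
-0.0512 -0.2062 -0.0016 -0.1 rows>= 5
```

Call:
jog_arm --rows "-0.051 -0.206 -0.002 0;-0.051 -0.206 -0.002 0;-0.051 -0.206 -0.002 0;-0.051 -0.206 -0.002 0;-0.051 -0.206 -0.002 0;-0.051 -0.206 -0.002 0;-0.051 -0.206 -0.002 0;-0.051 -0.206 0.03 0;-0.051 -0.206 0.055 0;-0.051 -0.206 0.07 0;-0.051 -0.206 0.076 0;-0.051 -0.206 0.079 0"

```text
clock: 57.5
tool_pos: [0.4751, -0.3941, 0.0795]
orientation: [3.141, -0.0, 3.14]
wrist_force: [-0.0, -0.1, -0.6]
gripper_width: 0.753
finger_force: 44.8
```

Call:
jog_arm --rows "0 0 0 0;0 0 0 0"

```text
clock: 57.7
tool_pos: [0.4758, -0.3956, 0.0813]
orientation: [-3.14, 0.002, 3.139]
wrist_force: [-0.7, -0.2, -0.8]
gripper_width: 0.753
finger_force: 44.8
```

Call:
jog_arm --rows "0 0 0.0015 0;0 0 0.003 0;0 0 0.003 0"

```text
clock: 58.0
tool_pos: [0.4754, -0.3954, 0.0774]
orientation: [-3.141, 0.001, 3.139]
wrist_force: [0.4, -0.2, -0.4]
gripper_width: 0.754
finger_force: 44.9
```

Call:
jog_arm --rows "0 0 0 0;0 0 0 0;0 0 0 0;0 0 0 0;0 0 -0.01 0;0 0 -0.04 0;0 0 -0.08 0;0 0 -0.13 0;0 0 -0.18 0;0 0 -0.23 0;0 0 -0.25 0;0 0 -0.25 0" --jaw 0.08

```text
clock: 59.2
tool_pos: [0.4762, -0.3961, 0.3337]
orientation: [-3.134, 0.007, 3.139]
wrist_force: [0.7, 0.4, 0.4]
gripper_width: 0.936
finger_force: 0.0
```

```bash
python3 - <<'E' 2>/dev/null
from h import *
c,im=shot('wrist','w26.png'); t,R,s=toolpose(); print(t,s['orientation'])
blobs(im,c,130,.025)
plan(.4238,.3185,.33,3.09)
print(hp(-1.61))
E
```

```text
[ 0.4755 -0.3954  0.3299] [-3.1379  0.0035  3.1392]
px [344.  338.2] xy [ 0.7189 -0.363 ] ax [1.133 1.384] bgr [36 62 91]
px [320.4 166.5] xy [ 0.4763 -0.3961] ax [1.001 1.004] bgr [39 69 99]
0.0534 0.7138 -0.0029 2.8 rows>= 15
[0.423  0.3161]
```

Call:
jog_arm --rows "0.03 0.36 0 1;0.03 0.36 0 1;0.03 0.36 0 1;0.03 0.36 0 1;0.03 0.36 0 1;0.03 0.36 0 1;0.03 0.36 0 1;0.053 0.712 0 2.8;0.053 0.712 0 2.8;0.053 0.712 0 2.8;0.053 0.712 0 2.8;0.053 0.712 0 2.8" --jaw 0.026

```text
clock: 60.45
tool_pos: [0.4295, 0.2051, 0.3243]
orientation: [-3.14, -0.003, 3.09]
wrist_force: [1.3, -0.1, 0.8]
gripper_width: 0.304
finger_force: 0.0
```

```bash
python3 - <<'E' 2>/dev/null
from h import *
plan(.4235,.3185,.32,3.09)
E
```

```text
0.0118 0.1129 0.0041 0.0 rows>= 3
```

Call:
jog_arm --rows "0.008 0.09 0 0;0.008 0.09 0 0;0.008 0.09 0 0;0.008 0.09 0 0;0.008 0.09 0 0;0.008 0.09 0 0"

```text
clock: 61.05
tool_pos: [0.4278, 0.2924, 0.3261]
orientation: [-3.141, -0.001, 3.088]
wrist_force: [0.5, -0.4, -0.1]
gripper_width: 0.3
finger_force: 0.0
```

```bash
python3 - <<'E' 2>/dev/null
from h import *
c,im=shot('wrist','w27.png'); t,R,s=toolpose(); print(t)
plan(.4235,.3185,.30,3.09); plan(.4235,.3185,.215,3.09)
# bar: bright vertical streak near predicted top
for th in(-1.58,-1.61,-1.64): p=hp(th); print(th,p,proj(c,[p[0],p[1],.181]))
g=proj(c,[*hp(-1.61),.181]).astype(int); print(im[g[1]-6:g[1]+7:4,g[0]-24:g[0]+25:3].mean(2).astype(int))
E
```

```text
[0.4279 0.2925 0.3264]
0.0057 0.0257 0.0264 -0.1 rows>= 1
0.0057 0.0258 0.1114 -0.1 rows>= 3
-1.58 [0.4214 0.3088] [341.863 198.585]
-1.61 [0.423  0.3161] [352.442  200.2514]
-1.64 [0.4248 0.3233] [362.9226 202.2181]
[[ 80  79  81  68  78  98 119 129  98  79  78  81  79  80  78  58  64]
 [ 77  80  78  75  86 118 140 152 126  77  76  77  76  76  74  58  65]
 [ 84  77  75  76  84 120 141 145  95  77  78  78  77  79  69  61  64]
 [ 82  76  79  81  80  82  92  84  82  79  82  84  84  82  65  64  63]]
```

Call:
jog_arm --rows "0.005 0.0215 0 0;0.005 0.0215 0.03 0;0.005 0.0215 0.06 0;0.005 0.0215 0.085 0;0.005 0.0215 0.1 0;0.005 0.0215 0.111 0;0.005 0.0215 0.111 0;0.005 0.0215 0.111 0"

```text
clock: 61.9
tool_pos: [0.4244, 0.3155, 0.2169]
orientation: [3.141, 0.001, 3.09]
wrist_force: [0.5, 0.4, 1.1]
gripper_width: 0.304
finger_force: 0.0
```

Run:
```python
from h import *
c,im=shot('wrist','w28.png')
t,R,s=toolpose(); print(t,s['orientation'],s['wrist_force'],s['finger_force'])
r=im[285,270:365:4].mean(1).astype(int); print(r)
for th in (-1.6,-1.53,-1.46,-1.39,-1.32,-1.25,-1.18,-1.11,-1.04,-.97,-.9):
    p=hp(th,.005); print('%.2f'%th,end=' '); plan(p[0],p[1],.215,min(th-np.pi/2+2*np.pi,4.45))
```

```text
[0.4245 0.3156 0.2174] [3.1403 0.0021 3.0901] [-0.0567  0.1521  0.0271] 0.0
[ 20  21  21  22  18  96 119  84  89  94  92  89  87  85  87  90  88  89
  89  55  18  23  17  20]
-1.60 0.0019 -0.0071 0.0024 -1.3 rows>= 1
-1.53 0.0038 -0.0244 0.0023 -5.3 rows>= 1
-1.46 0.0045 -0.0418 0.0023 -9.3 rows>= 2
-1.39 0.0041 -0.0592 0.0023 -13.3 rows>= 2
-1.32 0.0024 -0.0765 0.0023 -17.3 rows>= 3
-1.25 -0.0005 -0.0936 0.0022 -21.3 rows>= 3
-1.18 -0.0046 -0.1105 0.0022 -25.3 rows>= 3
-1.11 -0.0099 -0.1271 0.0022 -29.4 rows>= 4
-1.04 -0.0163 -0.1433 0.0022 -33.4 rows>= 4
-0.97 -0.0238 -0.1590 0.0022 -37.4 rows>= 5
-0.90 -0.0324 -0.1741 0.0022 -41.4 rows>= 5
```

Call:
jog_arm --rows "0.002 -0.007 0.001 -1.3;0.004 -0.024 0.002 -5.3;0.0045 -0.042 0.002 -9.3;0.004 -0.059 0.002 -13.3;0.0024 -0.0765 0.002 -17.3;-0.0005 -0.0936 0.002 -21.3;-0.0046 -0.1105 0.002 -25.3;-0.01 -0.127 0.002 -29.4;-0.0163 -0.143 0.002 -33.4;-0.024 -0.159 0.002 -37.4;-0.0324 -0.174 0.002 -41.4;-0.0324 -0.174 0.002 -41.4"

```text
clock: 63.15
tool_pos: [0.4486, 0.1389, 0.2156]
orientation: [-3.14, 0.003, -2.473]
wrist_force: [-0.1, -0.2, -0.5]
gripper_width: 0.306
finger_force: 0.0
```

Run:
```python
from h import *
c,im=shot('wrist','w29.png')
t,R,s=toolpose(); print(t,s['orientation'],s['wrist_force'],s['finger_force'])
for th in (-.87,-.80,-.73,-.66,-.59,-.52,-.45,-.38,-.31,-.24,-.2):
    p=hp(th,.003); print('%.2f'%th,end=' '); plan(p[0],p[1],.215,min(th-np.pi/2+2*np.pi,4.45))
```

```text
[0.4482 0.1395 0.2154] [-3.14    0.0024 -2.4731] [-1.3541  1.0075  0.4586] 0.0
-0.87 0.0010 -0.0048 0.0004 -1.9 rows>= 1
-0.80 0.0029 -0.0221 0.0004 -5.9 rows>= 1
-0.73 0.0036 -0.0395 0.0004 -9.9 rows>= 2
-0.66 0.0031 -0.0569 0.0005 -13.9 rows>= 2
-0.59 0.0014 -0.0742 0.0005 -17.9 rows>= 3
-0.52 -0.0015 -0.0914 0.0005 -21.9 rows>= 3
-0.45 -0.0057 -0.1083 0.0006 -25.9 rows>= 4
-0.38 -0.0110 -0.1249 0.0006 -29.9 rows>= 4
-0.31 -0.0174 -0.1411 0.0007 -33.9 rows>= 4
-0.24 -0.0250 -0.1568 0.0007 -36.7 rows>= 5
-0.20 -0.0298 -0.1655 0.0007 -36.7 rows>= 5
```

View pics/w29.png

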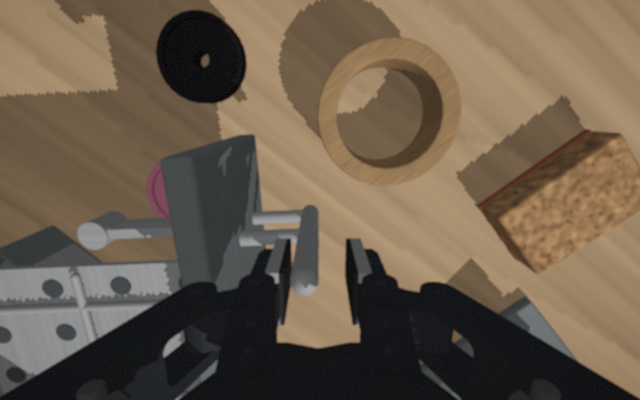

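The bar at (305,270) is caged, with the door following and the rack empty. Continuing shut.

Call:
jog_arm --rows "0.001 -0.005 0 -1.9;0.003 -0.022 0 -5.9;0.0036 -0.0395 0 -9.9;0.003 -0.057 0 -13.9;0.0014 -0.074 0 -17.9;-0.0015 -0.0914 0 -21.9;-0.0057 -0.108 0 -25.9;-0.011 -0.125 0 -29.9;-0.0174 -0.141 0 -33.9;-0.025 -0.1568 0 -36.7;-0.03 -0.1655 0 -36.7;-0.03 -0.1655 0 -36.7"

```text
clock: 64.4
tool_pos: [0.5745, 0.0293, 0.2144]
orientation: [-3.141, 0.0, -1.831]
wrist_force: [-0.6, 0.5, -1.2]
gripper_width: 0.307
finger_force: 0.0
```

Call:
jog_arm --rows "0.001 -0.005 0 0;0.001 -0.01 0 0;0.0015 -0.014 0 0;0.0015 -0.018 0 0;0.0015 -0.021 0 0;0.0015 -0.023 0 0;0.0015 -0.023 0 0"

```text
clock: 65.1
tool_pos: [0.5952, 0.0222, 0.2138]
orientation: [3.141, 0.0, -1.829]
wrist_force: [-0.4, 0.3, -0.0]
gripper_width: 0.31
finger_force: 0.1
```

Call:
jog_arm --rows "0 -0.002 0 0;0 -0.004 0 0;0 -0.006 0 0;0 -0.008 0 0;0 -0.01 0 0;0 -0.01 0 0;0 -0.01 0 0"

```text
clock: 65.8
tool_pos: [0.5997, 0.0208, 0.2138]
orientation: [3.122, -0.002, -1.829]
wrist_force: [-30.6, 6.5, 18.9]
gripper_width: 0.3
finger_force: 16.5
```

Same hard-stop position and force as the first shutting. Backing off to centre, then lifting away.

Call:
jog_arm --rows "0 0.004 0 0;0 0.008 0 0;0 0.012 0 0;0 0.012 0 0;0 0.012 0 0"

```text
clock: 66.3
tool_pos: [0.5939, 0.0219, 0.2139]
orientation: [-3.141, -0.0, -1.83]
wrist_force: [-0.4, 0.1, -0.3]
gripper_width: 0.306
finger_force: 0.0
```

Call:
jog_arm --rows "0 0 -0.02 0;0 0 -0.05 0;0 0 -0.08 0;0 0 -0.12 0;0 0 -0.15 0;0.15 0 -0.18 20;0.2 0.05 -0.18 40;0.2 0.1 -0.18 50;0.2 0.2 -0.18 60;0.2 0.3 -0.18 60;0.2 0.3 -0.18 60;0.2 0.3 -0.18 60"

```text
clock: 67.5
tool_pos: [0.3129, -0.0969, 0.3922]
orientation: [-3.141, 0.0, -2.883]
wrist_force: [-0.7, -0.4, -0.4]
gripper_width: 0.304
finger_force: 0.0
```

```bash
python3 - <<'E' 2>/dev/null
from h import *
t,R,s=toolpose(); print(t,s['wrist_force'],s['clock'])
ct,it=shot('top','top10.png'); print('top (stack z .056, knob .023+.007)')
blobs(it,ct,150,.05,200); print(); blobs(it,ct,130,.03,150)
# door shut: compare with first shut picture (top5)
a=cv2.imread('pics/top5.png')[100:170,200:350].astype(int);b=it[100:170,200:350].astype(int)
d=np.abs(a-b).mean(2); print('door diff',d.mean(),(d>25).sum())
a0=cv2.imread('pics/top6.png')[100:170,200:350].astype(int); d=np.abs(a0-b).mean(2); print('vs open',d.mean(),(d>25).sum())
# pedal unchanged vs start
a=cv2.imread('pics/top5.png'); p=cv2.imread('pics/top0.png')[160:245,135:200].astype(int); d=np.abs(p-it[160:245,135:200]).mean(2); print('pedal',d.mean(),(d>40).sum())
sc,si=shot('scene','scene2.png'); print('scene'); blobs(si,sc,150,.045,100)
E
```

```text
[ 0.3129 -0.0969  0.3922] [-0.6614 -0.4249 -0.4116] 67.5
top (stack z .056, knob .023+.007)
px [347.7 268. ] xy [ 0.3495 -0.0636] ax [1.002 1.055] bgr [ 54 110 180]
px [476.4 218.5] xy [ 0.4698 -0.3865] ax [1.077 1.203] bgr [ 61  97 135]
px [400.7 148.1] xy [ 0.653  -0.2054] ax [1.068 1.263] bgr [ 55  88 122]
px [473.5 140.5] xy [ 0.6723 -0.3939] ax [1.121 1.188] bgr [ 54  85 121]

px [347.9 268.1] xy [ 0.3497 -0.0654] ax [0.996 1.027] bgr [ 54 110 180]
px [476.2 218.4] xy [ 0.4726 -0.3937] ax [0.99  1.073] bgr [ 61  97 135]
px [400.7 148.1] xy [ 0.6593 -0.2096] ax [1.001 1.18 ] bgr [ 55  88 122]
px [473.3 140.6] xy [ 0.6786 -0.4012] ax [1.07  1.119] bgr [ 54  85 121]
door diff 2.09768253968254 0
vs open 29.723904761904762 3495
pedal 4.038612368024133 0
scene
px [315.2 282.3] xy [ 0.6678 -0.2146] ax [1.209 1.344] bgr [ 40  70 103]
px [234.4 231.9] xy [ 0.3455 -0.2282] ax [0.889 1.18 ] bgr [ 24  87 178]
px [277.9 217. ] xy [ 0.3847 -0.0916] ax [0.863 1.156] bgr [ 23  85 175]
```

Run:
```python
from rig import arm
print(arm.job_done())
```

```text
the job is handed in; nothing more can be done
None
```

I handed in the job at about 67 s on the robot clock with every step carried out, but the hand-in gave no pass or fail. Both sanded lids are nested on the clean lid, the knob lid is in the reject tray, the door is shut and the pedal is up; one lid had slid about 15 mm on the rack when I reopened the door, so it may not have stayed centred in its pocket during the air blow.

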